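# Load a sample vial into the shielded counting castle

### The job

Stand the yellow-capped vial in the cup of the sample slide, then slide the loaded sample slide in through the yellow spring shutter of the grey counting castle until it is fully home against the end stop, feeling for the stop and pushing gently, and let the shutter swing shut behind the vial. Leave the vial upright in its cup, let go of the slide, and leave the other things on the bench where they stand.

Things in the scene. Friction and masses are not known exactly. Their poses are not given: they have to be found in the camera images.
- vial_4: small glass vial with a yellow cap and an amber band, 18 mm diameter, 40 mm tall, about 30 g, standing on the bench. Origin: centre of its underside; z up its axis.
- sample_slide: loose aluminium sample slide, about 0.2 kg, flat on the bench: a 4 mm thick strip with a white vial cup at one end and an upright black grip at the other. Origin: under the cup's centre, at the underside; x from grip to cup, z up. Round nose, 17 mm radius about the origin; 34 mm wide back to x = -36 mm, then 16 mm wide to the grip's foot (40 x 24 mm). It enters the castle nose first on its plate.
- cup_rim (a point): centre of the rim of the slide's white cup (32 mm square block), (0, 0, 18) mm in the slide's frame. Bore 20.5 mm, rim chamfered 2 mm, cup floor 4 mm above the slide's underside (14 mm deep). At x = 12 to 15.5 mm an upright guard plate 14 mm wide (y) rises to 46 mm above the underside: it meets the shutter before the glass does. Fingers fit beside it when they close along the slide's y.
- slide_grip (a point): centre of the part of the slide's black grip to grasp, (-135, 0, 45) mm in the slide's frame, same axes. The grip is 12 mm thick (y), 32 mm long (x), its top 62 mm above the underside.
- castle: counting castle, bolted down: grey lead bricks (148 mm deep, 108 mm wide, top at 94 mm) with a detector head on the roof (top at 200 mm), on a steel base plate 5 mm thick, 106 mm wide, that sticks out 165 mm in front. Origin: at bench height under the front face, on the centre line; x points into the castle (the mouth faces -x), z up. A level channel 36 mm wide for the slide runs in along x.
- mouth (a point): middle of the mouth's sill, (0, 0, 5) mm in the castle's frame, same axes; mouth 36 mm wide, 63 mm high. The end stop is hidden inside: when home, the slide's origin lies 77 to 93 mm past this point along x, as the stop was set beforehand; the depth cannot be seen and must be felt. The stop is rigid. The rule of the place: push the slide with no more than about 15 N.
- guide_entry (a point): middle of the outer end of the two guide rails in front of the mouth, (-69, 0, 5) mm in the castle's frame, same axes. The rails rise 12 mm above the base plate; the gap between them is about 58 mm here, narrows to 36 mm at x = -30 mm and stays 36 mm to the mouth (1 mm to spare on each side of the slide).
- shutter (a joint): angle of the yellow spring shutter in the mouth, rad: 0 hanging shut, positive inwards, up to 1.55. 34 mm wide, hinged at its top 4 mm inside the front face, 66 mm above the bench; its lower edge is 11.5 mm above the bench, so the slide's strip passes under it. Cup, guard plate and vial push it in and up against up to 5 N; it drops shut once the slide's origin is about 65 to 70 mm past the mouth.
- seat_switch (a joint): travel of the light spring plunger (under 0.6 N) in the face of the end stop, m: 0 free, 0.004 when the slide's nose is against the rigid stop.
- vial_1: bystander vial, blue cap and green band, 22 mm diameter, 46 mm tall (too wide for the cup); origin under its centre.
- vial_2: bystander vial, blue cap and red band, 22 mm diameter, 46 mm tall (too wide for the cup); origin under its centre.
- lead_pig_1: bystander: grey lead pot, 46 mm diameter, 84 mm tall; origin under its centre.
- survey_meter: bystander: yellow and black hand monitor, 120 x 66 x 56 mm; origin under its centre.
- syringe_shield: bystander: grey shield with white cap, 36 mm diameter, 78 mm tall; origin under its centre.
- marker_1: bystander: white marker pen with a black cap lying on the bench, 135 mm long, 17 mm thick; origin under its centre.
Mind the look-alikes: they are no part of the job. Of the things that look like the sample_slide, the larger one is meant.

How it is judged:
By the outcome, as a careful person would: the job done as asked, in the order asked, and still so for the second after the job is handed in, with the robot touching nothing.
It also fails if it takes over 72 s, if anything falls off the work surface, if the arm or the gripper's body presses on something with over 40 N, if the wrist force passes 120 N, or if a joint passes its speed limit or range.

### The arm

A 7-joint arm with a two-finger parallel gripper is mounted at the origin on a cart in front of the work surface, level with it; the furniture and walls round the work are solid. World frame = base frame: x ahead of the robot, y to its left, z up, the work surface at z = 0. Lengths are in m, angles in rad, forces in N, time in s.
With the tool pointing down it reaches from about 0.425 to 0.925 m from the base axis. Payload 6.8 kg.
Tool frame: the origin (TCP) lies midway between the tips of the shut fingers; the grasp point (between the pads) lies 19 mm behind it; y points along the fingers, z is the direction in which the jaws open and shut, and the axes are right-handed (so a half turn about y gives the same grasp; the last joint's range is limited). The gripper opens to 85 mm and grips with 20 to 120 N. Pads are 22 mm wide; open, the fingers measure 114 mm over their backs; the gripper's body (76 mm by 85 mm) begins 54 mm behind the grasp point. The pads swing forward as they close: fully open they stand 13 mm farther back than shut.
Start: joints at [0.568, 0.477, 0.022, 1.555, -0.011, 1.109, -0.083], TCP at [0.527, -0.422, 0.195] pointing down, gripper open.
Joint ranges: [-2.96, 2.96], [-0.34, 2.1], [-1.41, 1.46], [0.24, 2.44], [-1.37, 4.51], [0.17, 1.92], [-2.96, 2.96]. Speed limits (rad/s): [2.39, 2.39, 3.14, 3.14, 3.14, 3.14, 3.14].

### API

Orientations are given as a rotation vector (axis times angle).
In Python, from bench import r gives the robot as it stands.
- The arm moves only by the tool send_rows, never from a script. Its argument "rows" is text: rows parted by semicolons, each of 6 numbers parted by spaces: the shift along the world's x, y, z in m, then the turn, a rotation vector about the world's x, y, z in rad. A call has 1 to 20 rows; each row shifts and turns the commanded pose from where the row before left it; what a row does not reach is not made up. A row lasts 1/10 s, in which the tool goes at most 50 mm and 8.59 degrees, less where a joint would pass 70% of its speed; a pose out of reach is approached as far as the arm can. A call is refused whole if a number of a shift passes 0.05 or a number of a turn 0.15, either way. A call with a gripper value outside its range is refused whole. "grip" is the finger opening in m, from 0 to 0.0854, set as the call begins (left out, the last holds). The fingers move at their own pace and stop on an object; "grip_force" is the grip in N (left out, the last holds). Time passes only in rows, so rows that do not move let the fingers close. It gives the time, the measured TCP pose, the force and the opening at its end, in the units of the state.
- r.get_obs(): the state, without advancing time (a new reading comes with each control period).
- r.grab_frame(name): name is "side" or "top" or "wrist"; returns a dict with "pixels" (420x560x3 uint8, red, green, blue), "intrinsics" (3x3 intrinsics, pixels), "position" and "orientation" of the camera in the world. Camera axes: x right, y up, looking along -z (the intrinsics and any distortion apply to the point x, -y, -z); pixel columns grow to the right and rows downward; lengths in m; the calibration is good to about 2 mm. A picture is of the moment at which its call begins. There is no depth.
- r.hand_in(): hands the job in, once; it reports no verdict.
The state is a dict: "clock": time; "joints": joint angles; "qvel": joint speeds; "tau": joint torques, N m; "tcp_pos": TCP position; "orientation": TCP orientation; "contact_force": force on the tool from outside, world axes, zero at the start; "moment": the same for the moment, N m; "grip_width": finger opening in m.
Only numpy, scipy, OpenCV 4.12 (cv2) and the standard library are available. Lean on these libraries where they do the work, as an engineer would, in place of code of your own. Each camera call takes 0.05 s, during which the arm holds its last target.

## Working session

There is one attempt and no reset: what is moved stays moved. The work goes in short steps, Python scripts to look and compute and a tool call to move; the robot and the scene stay as the last step left them, time stands still between calls to the robot, and variables do not carry over. Pictures are saved under pics/ and viewed, and the job is handed in when it is done.

Besides the shell and the picture viewer there is one more tool, called after "Call:" as name(argument=value, ...), one argument or row to a line, values as JSON. send_rows: Moves the arm, as the interface text tells. Its arguments: {"type":"object","properties":{"rows":{"type":"string"},"grip":{"type":"number"},"grip_force":{"type":"number"}},"required":["rows"]}

```bash
mkdir -p pics; ls; python3 - <<'E'
from bench import r
import cv2,pickle
o=r.get_obs();print(o)
d={}
for n in ("side","top","wrist"):
    f=r.grab_frame(n);d[n]=f
    cv2.imwrite(f"pics/{n}0.png",f["pixels"][:,:,::-1]);print(n,f["intrinsics"],f["position"],f["orientation"],[k for k in f])
pickle.dump(d,open("f0.pkl","wb"))
E
```

```text
pics
{'clock': 0.0, 'joints': array([ 0.5679011 ,  0.47779523,  0.02235358,  1.55643772, -0.01150476,
        1.10928103, -0.08311819]), 'qvel': array([-0.00163258,  0.00191717,  0.00069818, -0.00184311, -0.00087614,
       -0.00155502, -0.00051491]), 'tau': array([-5.77230567e-04, -5.96453190e+01,  1.60670120e+00, -2.81199539e+01,
        1.21778759e-02,  9.27883841e-03,  6.70753735e-06]), 'tcp_pos': array([ 0.52603615, -0.42195035,  0.1939351 ]), 'orientation': array([-0.81060237,  1.68901618, -1.68610837]), 'contact_force': array([-0.01564733, -0.02325298,  0.18305485]), 'moment': array([0.03573814, 0.03552184, 0.02839035]), 'grip_width': 0.08529028004698067}
side [[481.37667175   0.         282.42548308]
 [  0.         481.37667175 213.7753825 ]
 [  0.           0.           1.        ]] [ 0.06510948 -0.9717173   0.61629303] [ 1.04718677 -0.29411503 -0.45130499] ['pixels', 'intrinsics', 'position', 'orientation']
top [[399.52472343   0.         277.53848759]
 [  0.         399.52472343 211.16243445]
 [  0.           0.           1.        ]] [ 0.37753732 -0.06769541  1.17246035] [ 0.13373504 -0.14444804 -1.55723333] ['pixels', 'intrinsics', 'position', 'orientation']
wrist [[326.57680321   0.         274.73940101]
 [  0.         326.57680321 210.44970472]
 [  0.           0.           1.        ]] [ 0.56635199 -0.37143054  0.3728349 ] [-0.25392724  0.09029821 -0.67186404] ['pixels', 'intrinsics', 'position', 'orientation']
```

View pics/top0.png

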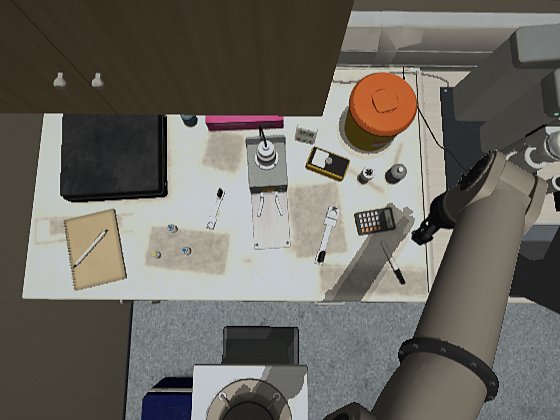

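View pics/side0.png

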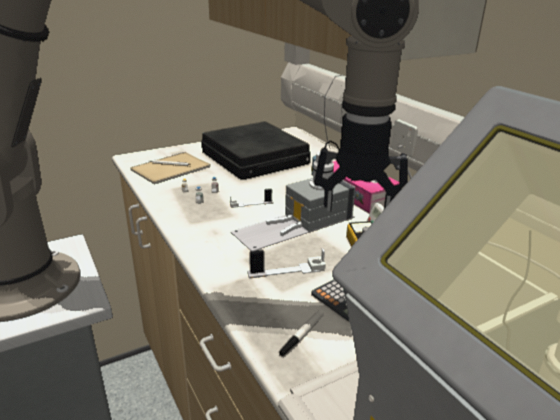

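View pics/wrist0.png

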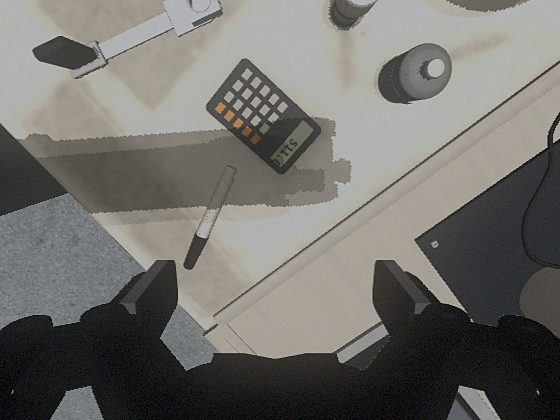

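```bash
cat > h.py <<'E'
import numpy as np,cv2,pickle
from scipy.spatial.transform import Rotation as R
def ray(f,u,v):
    K=f["intrinsics"];d=np.array([(u-K[0,2])/K[0,0],-(v-K[1,2])/K[1,1],-1.])
    return np.array(f["position"]),R.from_rotvec(f["orientation"]).apply(d)
def pix2w(f,u,v,z):
    p,d=ray(f,u,v);return p+d*(z-p[2])/d[2]
def proj(f,P):
    q=R.from_rotvec(f["orientation"]).inv().apply(np.atleast_2d(P)-f["position"])
    K=f["intrinsics"];return np.c_[K[0,2]+K[0,0]*q[:,0]/-q[:,2],K[1,2]-K[1,1]*q[:,1]/-q[:,2]]
def crop(f,u0,v0,u1,v1,s,name,pts=None):
    im=cv2.resize(f["pixels"][v0:v1,u0:u1,::-1],None,fx=s,fy=s,interpolation=cv2.INTER_CUBIC).copy()
    if pts is not None:
        for a in pts: cv2.circle(im,(int((a[0]-u0+.5)*s),int((a[1]-v0+.5)*s)),2,(0,0,255),-1)
    cv2.imwrite(name,im)
E
python3 - <<'E'
from h import *
d=pickle.load(open("f0.pkl","rb"));t=d["top"]
crop(t,140,180,350,300,3.8,"pics/c1.png")
crop(d["side"],160,160,340,300,4.4,"pics/c2.png")
for n,u,v,z in [("vial4",156,254,.04),("v2",186,250,.046),("v1",172,228,.046),("cup",333,212,.018),("grip",320,256,.062),("smallcup",211,222,.018),("sill-l",250,247,.005),("sill r",289,248,.005),("roofL",248,190,.094),("roofR",287,192,.094)]:
    print(n,pix2w(t,u,v,z).round(3))
E
```

```text
vial4 [0.455 0.267 0.04 ]
v2 [0.466 0.182 0.046]
v1 [0.528 0.224 0.046]
cup [ 0.584 -0.238  0.018]
grip [ 0.452 -0.193  0.062]
smallcup [0.55  0.119 0.018]
sill-l [0.48  0.005 0.005]
sill r [ 0.478 -0.109  0.005]
roofL [0.63  0.008 0.094]
roofR [ 0.625 -0.1    0.094]
```

View pics/c1.png

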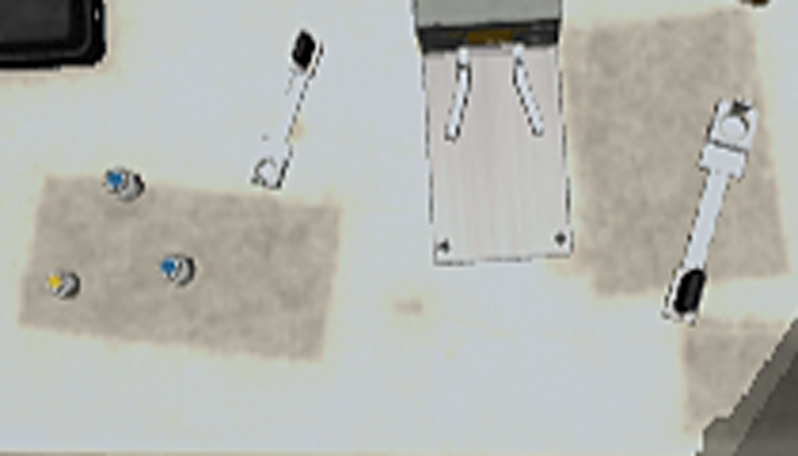

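View pics/c2.png

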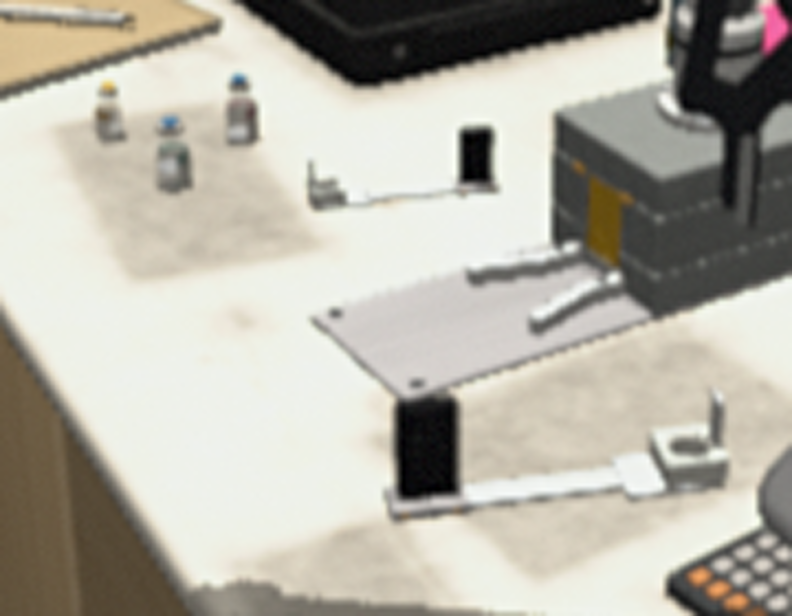

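```bash
python3 - <<'E'
from h import *
d=pickle.load(open("f0.pkl","rb"));t=d["top"];s=d["side"];w=d["wrist"]
M=R.from_rotvec([-0.81060237,  1.68901618, -1.68610837]).as_matrix();print(M.round(3))
tcp=np.array([0.52603615, -0.42195035,  0.1939351 ])
print("cam in tool",M.T@(w["position"]-tcp), (M.T@R.from_rotvec(w["orientation"]).as_matrix()).round(3))
c=lambda x,y:(140+x/3.8-.5,180+y/3.8-.5)
c2=lambda x,y:(160+x/4.4-.5,160+y/4.4-.5)
for n,a,z in [("plateL",(434,264),.005),("plateR",(572,257),.005),("roofL",(413,25),.094),("roofR",(561,18),.094),("slide grip foot a",(665,318),.004),("foot b",(697,321),.004),("cup rim",(735,122),.018),("grip top",(690,283),.062),("v4",(58,283),.04)]:
    print(n,pix2w(t,*c(*a),z).round(4))
for n,a,z in [("plateL",(315,318),.005),("plateR",(405,397),.005),("gripfoot",(392,515),.004),("cup rim",(690,446),.018),("v4",(107,90),.04),("roofL",(555,113),.094),("roofR",(660,180),.094)]:
    print("side",n,pix2w(s,*c2(*a),z).round(4))
E
```

```text
[[-0.626 -0.001  0.78 ]
 [-0.78   0.001 -0.626]
 [ 0.    -1.    -0.002]]
cam in tool [-0.06461014 -0.17890795 -0.0004801 ] [[-0.    -0.965 -0.261]
 [-0.001  0.261 -0.965]
 [ 1.     0.    -0.001]]
plateL [ 0.4741 -0.0062  0.005 ]
plateR [ 0.4804 -0.1122  0.005 ]
roofL [0.6407 0.0077 0.094 ]
roofR [ 0.6471 -0.1003  0.094 ]
slide grip foot a [ 0.4345 -0.1835  0.004 ]
foot b [ 0.4324 -0.208   0.004 ]
cup rim [ 0.5848 -0.2375  0.018 ]
grip top [ 0.4572 -0.1962  0.062 ]
v4 [0.4546 0.2705 0.04  ]
side plateL [ 0.4735 -0.0119  0.005 ]
side plateR [ 0.482 -0.11   0.005]
side gripfoot [ 0.4298 -0.2018  0.004 ]
side cup rim [ 0.5805 -0.2361  0.018 ]
side v4 [0.4498 0.2646 0.04  ]
side roofL [6.349e-01 4.000e-04 9.400e-02]
side roofR [ 0.6431 -0.1017  0.094 ]
```

Call:
send_rows(
  rows="-0.007 0.0227 -0.0045 0 0 -0.1207;-0.007 0.0227 -0.0045 0 0 -0.1207;-0.007 0.0227 -0.0045 0 0 -0.1207;-0.007 0.0227 -0.0045 0 0 -0.1207;-0.007 0.0227 -0.0045 0 0 -0.1207;-0.007 0.0227 -0.0045 0 0 -0.1207;-0.007 0.0227 -0.0045 0 0 -0.1207;-0.007 0.0227 -0.0045 0 0 -0.1207;-0.007 0.0227 -0.0045 0 0 -0.1207;-0.007 0.0227 -0.0045 0 0 -0.1207;0 0 0 0 0 0;0 0 0 0 0 0;0 0 0 0 0 0",
  grip=0.045,
)

```text
clock: 1.45
tcp_pos: [0.457, -0.1963, 0.1502]
orientation: [-0.324, -2.053, 2.054]
contact_force: [0.0, -0.5, 0.0]
grip_width: 0.0449
```

```bash
cat >> h.py <<'E'
def look(r,*names,tag):
    d={}
    for n in names:
        f=r.grab_frame(n);d[n]=f;cv2.imwrite(f"pics/{n}{tag}.png",f["pixels"][:,:,::-1])
    pickle.dump(d,open(f"f{tag}.pkl","wb"));return d
def st(r):
    o=r.get_obs();M=R.from_rotvec(o["orientation"]).as_matrix()
    print("t",round(o["clock"],2),"tcp",o["tcp_pos"].round(4),"head",np.arctan2(-M[1,0],-M[0,0]).round(4),"y",M[:,1].round(4),"F",o["contact_force"].round(2),"Mo",o["moment"].round(2),"g",round(o["grip_width"],4),"q",o["joints"].round(2))
    return o
E
python3 - <<'E'
from h import *
from bench import r
st(r);d=look(r,"wrist","top",tag=1);crop(d["top"],140,150,350,300,3.8,"pics/top1c.png")
E
```

```text
t 1.45 tcp [ 0.457  -0.1963  0.1502] head -0.3117 y [ 7.e-04 -6.e-04 -1.e+00] F [ 0.04 -0.53  0.01] Mo [ 0.03 -0.02  0.02] g 0.0449 q [ 0.13  0.24  0.18  2.03 -0.05  0.88 -1.55]
```

View pics/wrist1.png

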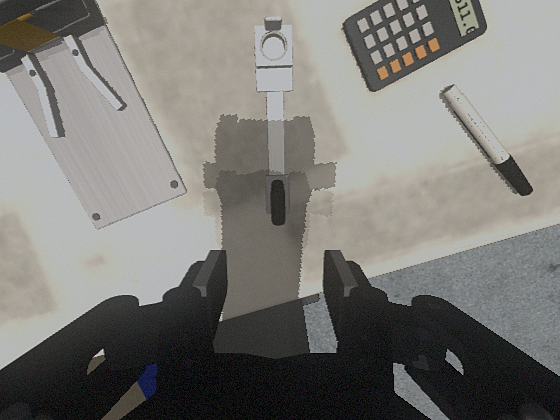

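View pics/top1c.png

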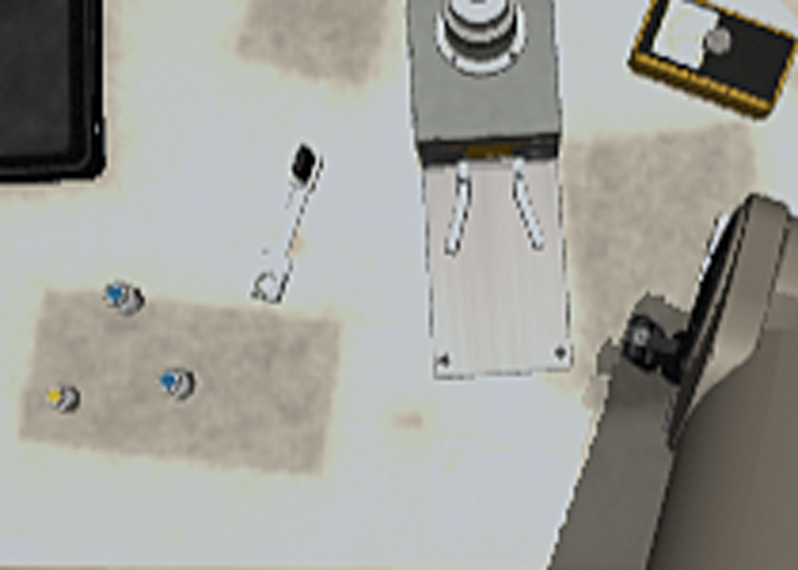

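```bash
python3 - <<'E'
from h import *
d=pickle.load(open("f1.pkl","rb"));w=d["wrist"]
crop(w,200,0,340,240,2.5,"pics/w1a.png")
crop(w,0,0,200,240,2.5,"pics/w1b.png")
a=cv2.imread("pics/w1a.png");b=cv2.imread("pics/w1b.png");cv2.imwrite("pics/w1ab.png",np.hstack([b[:,:440],a]))
E
```

```text
(no output)
```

View pics/w1ab.png

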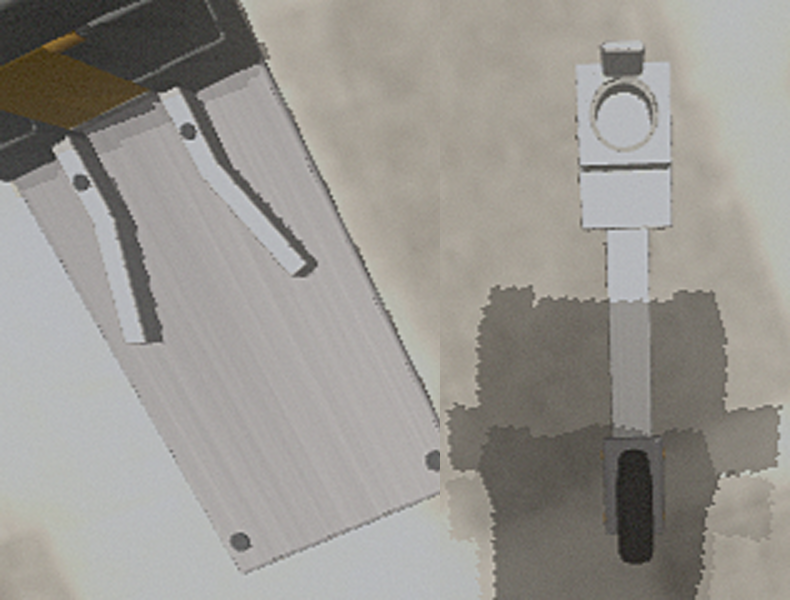

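```bash
cat >> h.py <<'E'
from scipy.optimize import least_squares
def fit(f,obj,pix,x0):
    obj=np.array(obj,float);pix=np.array(pix,float)
    def T(p):
        c,s=np.cos(p[2]),np.sin(p[2]);return np.c_[p[0]+c*obj[:,0]-s*obj[:,1],p[1]+s*obj[:,0]+c*obj[:,1],obj[:,2]]
    q=least_squares(lambda p:(proj(f,T(p))-pix).ravel(),x0,loss="soft_l1")
    return q.x,(proj(f,T(q.x))-pix)
E
python3 - <<'E'
from h import *
d=pickle.load(open("f1.pkl","rb"));w=d["wrist"]
c=lambda x,y:(200+(x-440)/2.5-.5,y/2.5-.5)
b=lambda x,y:(x/2.5-.5,y/2.5-.5)
o=[(0,0,.018),(-.036,.017,.004),(-.036,-.017,.004),(-.036,.008,.004),(-.036,-.008,.004),(-.135,.006,.062),(-.135,-.006,.062)]
p=[c(623.5,115),c(583,228),c(671,228),c(608,228),c(649,229),c(616,507),c(654,507)]
x,e=fit(w,o,p,[.584,-.238,-.31]);print("slide",x.round(4),e.round(1).tolist())
g=x[:2]+.135*np.array([-np.cos(x[2]),-np.sin(x[2])]);print("grip",g)
# castle: plate corners, rail outer ends (z .017), face/plate corners
o=[(-.165,.053,.005),(0,-.053,.005),(0,.053,.005)]
p=[b(243,573),b(262,66),b(17,183)]
x,e=fit(w,o,p,[.643,-.048,.062]);print("castle",x.round(4),e.round(1).tolist())
P=lambda u,v,z:pix2w(w,*b(u,v),z)
cs=R.from_rotvec([0,0,-x[2]])
for n,u,v,z in [("plateL",243,573,.005),("faceR",262,66,.005),("faceL",17,183,.005),("edgeR",440,425,.005),("railRend in",293,276,.017),("railL end in",148,343,.017),("railL end out",128,343,.017),("railR end out",305,262,.017)]:
    q=P(u,v,z);print(n,q.round(4),cs.apply(q-[x[0],x[1],0]).round(4))
t=d["top"];c=lambda u,v:(140+u/3.8-.5,150+v/3.8-.5)
o=[(-.165,.053,.005),(-.165,-.053,.005),(0,.054,.094),(0,-.054,.094)]
x,e=fit(t,o,[c(434,379),c(572,371),c(413,139),c(561,132)],[.643,-.048,.062]);print("castle top",x.round(4),e.round(1).tolist())
E
```

```text
slide [ 0.5807 -0.2363 -0.2857] [[0.5, -0.7], [-0.4, 0.1], [0.7, -0.9], [-0.8, -0.1], [-0.1, -1.0], [0.5, 6.0], [-0.5, 5.6]]
grip [ 0.45118465 -0.19819954]
castle [ 0.6408 -0.0471  0.0784] [[-0.1, 1.4], [1.3, -1.5], [-1.2, 0.3]]
plateL [ 0.4735 -0.0079  0.005 ] [-0.1636  0.0521  0.005 ]
faceR [ 0.6442 -0.0983  0.005 ] [-0.0006 -0.0513  0.005 ]
faceL [0.6365 0.0046 0.005 ] [-0.0002  0.0519  0.005 ]
edgeR [ 0.5057 -0.1097  0.005 ] [-0.1396 -0.0519  0.005 ]
railRend in [ 0.5732 -0.0834  0.017 ] [-0.0702 -0.031   0.017 ]
railL end in [ 0.568  -0.0218  0.017 ] [-0.0706  0.0309  0.017 ]
railL end out [ 0.5703 -0.0147  0.017 ] [-0.0677  0.0378  0.017 ]
railR end out [ 0.5763 -0.0896  0.017 ] [-0.0676 -0.0374  0.017 ]
castle top [ 0.6426 -0.0466  0.0739] [[-0.1, -0.3], [-0.2, -0.5], [0.2, 0.7], [0.1, 0.2]]
```

Call:
send_rows(
  rows="-0.002 -0.001 -0.03 0 0 0.013;-0.002 -0.001 -0.03 0 0 0.013;-0.002 0 -0.03 0 0 0;0 0 -0.02 0 0 0;0 0 -0.014 0 0 0;0 0 0 0 0 0;0 0 0 0 0 0",
)

```text
clock: 2.25
tcp_pos: [0.4508, -0.198, 0.0261]
orientation: [-0.299, -2.067, 2.068]
contact_force: [-0.1, -0.4, 0.5]
grip_width: 0.045
```

```bash
python3 - <<'E'
from h import *
from bench import r
st(r);d=look(r,"wrist",tag=2)
E
```

```text
t 2.25 tcp [ 0.4508 -0.198   0.0261] head -0.2869 y [-1.e-04 -2.e-04 -1.e+00] F [-0.06 -0.37  0.49] Mo [ 0.02 -0.04 -0.03] g 0.045 q [ 0.17  0.43  0.14  2.13 -0.11  0.59 -1.47]
```

View pics/wrist2.png

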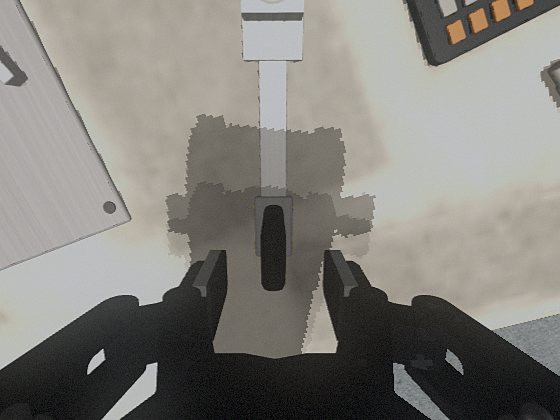

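```bash
python3 - <<'E'
from h import *
w=pickle.load(open("f2.pkl","rb"))["wrist"]
h=-.287;u=np.array([np.cos(h),np.sin(h),0]);n=np.array([-u[1],u[0],0]);t=np.array([.4508,-.198,0])
for a,z in [(.016,.062),(-.016,.062),(.02,.004),(.099,.004),(.011,.03),(-.011,.03)]:
    print(a,z,proj(w,t+a*u+[0,0,z]).round(1), proj(w,t+a*u+.0225*n+[0,0,z]).round(1))
E
```

```text
0.016 0.062 [[272.3 232.2]] [[223.5 232.2]]
-0.016 0.062 [[272.4 294.4]] [[226.2 294.4]]
0.02 0.004 [[272.9 196.2]] [[237.2 196.2]]
0.099 0.004 [[272.7  60.1]] [[233.   60.1]]
0.011 0.03 [[272.7 222.1]] [[232.5 222.1]]
-0.011 0.03 [[272.7 258.5]] [[233.8 258.5]]
```

Call:
send_rows(
  rows="0 0 0 0 0 0;0 0 0 0 0 0;0 0 0 0 0 0;0 0 0 0 0 0;0 0 0 0 0 0;0 0 0 0 0 0;0 0 0.01 0 0 0;0 0 0.01 0 0 0;0 0 0.01 0 0 0;0 0 0 0 0 0;0 0 0 0 0 0",
  grip=0,
  grip_force=90,
)

```text
clock: 3.4
tcp_pos: [0.4509, -0.1974, 0.0564]
orientation: [-0.299, -2.068, 2.069]
contact_force: [0.2, 0.4, 0.3]
grip_width: 0.0001
```

```bash
python3 - <<'E'
from h import *
from bench import r
st(r);d=look(r,"wrist","side",tag=3);crop(d["side"],180,180,360,300,4,"pics/side3c.png")
E
```

```text
t 3.4 tcp [ 0.4509 -0.1974  0.0564] head -0.2862 y [ 1.2e-03 -3.0e-04 -1.0e+00] F [0.16 0.38 0.28] Mo [0.06 0.   0.03] g 0.0001 q [ 0.16  0.37  0.15  2.11 -0.09  0.66 -1.48]
```

View pics/wrist3.png

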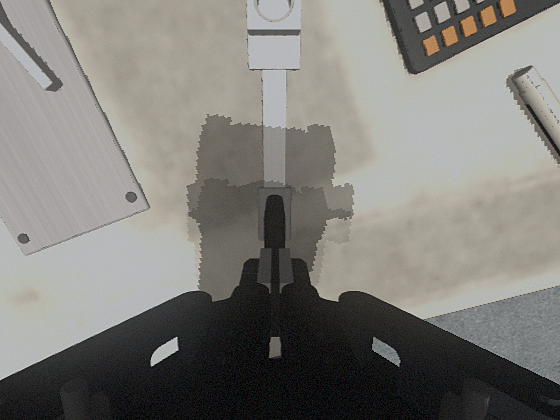

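View pics/side3c.png

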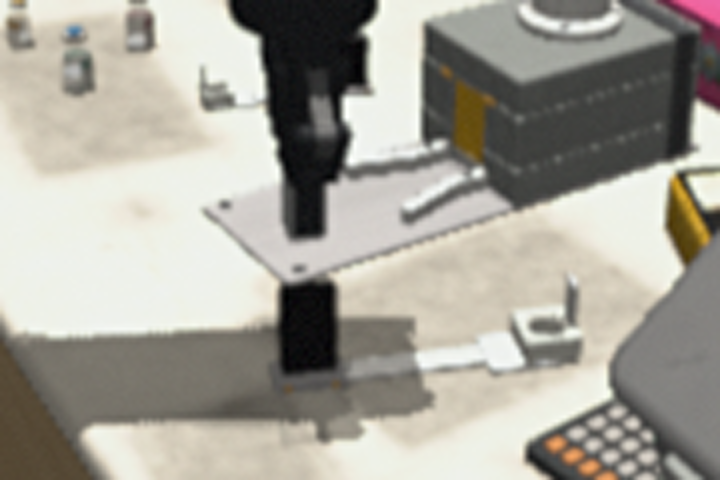

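```bash
python3 - <<'E'
from h import *
d=pickle.load(open("f3.pkl","rb"));s=d["side"];w=d["wrist"]
def cs(P): q=proj(s,P)[0]; return ((q-[180,180]+.5)*4).round(0)
h=-.2857
sl=lambda x,y,z:[.5807+x*np.cos(h)-y*np.sin(h),-.2363+x*np.sin(h)+y*np.cos(h),z]
print("tcp",cs([.4509,-.1974,.0564]),proj(w,[.4509,-.1974,.0564]))
for p in [(0,0,.018),(-.135,0,.062),(-.119,0,.062),(-.151,0,.062),(-.119,0,.007),(-.155,-.012,.004),(-.155,.012,.004),(-.115,-.012,.004)]:
    print(p,cs(sl(*p)),proj(w,sl(*p)).round(1))
E
```

```text
tcp [307. 293.] [[272.78868568 238.31842653]]
(0, 0, 0.018) [548. 325.] [[274.  -2.]]
(-0.135, 0, 0.062) [308. 284.] [[274.  240.9]]
(-0.119, 0, 0.062) [338. 281.] [[274.  213.5]]
(-0.151, 0, 0.062) [279. 287.] [[274.1 267. ]]
(-0.119, 0, 0.007) [338. 366.] [[274.2 192.8]]
(-0.155, -0.012, 0.004) [276. 391.] [[290.2 239. ]]
(-0.155, 0.012, 0.004) [269. 366.] [[258.2 239. ]]
(-0.115, -0.012, 0.004) [349. 382.] [[290.9 186.5]]
```

```bash
python3 - <<'E'
from h import *
d=pickle.load(open("f3.pkl","rb"));s=d["side"];w=d["wrist"]
for z in np.arange(.05,.13,.01):
    print(z.round(3),((proj(s,[.4509,-.1974,z])[0]-[180,180]+.5)*4).round(0),proj(w,[.4509,-.1974,z]).round(1))
crop(w,200,160,350,300,5,"pics/w3c.png");crop(s,235,180,300,270,6,"pics/s3d.png")
E
```

```text
0.05 [307. 303.] [[272.8 234.7]]
0.06 [307. 287.] [[272.8 240.5]]
0.07 [307. 271.] [[272.6 246.9]]
0.08 [307. 255.] [[272.5 254.1]]
0.09 [307. 239.] [[272.4 262.2]]
0.1 [307. 222.] [[272.2 271.3]]
0.11 [307. 206.] [[272.1 281.7]]
0.12 [307. 189.] [[271.9 293.7]]
```

View pics/w3c.png

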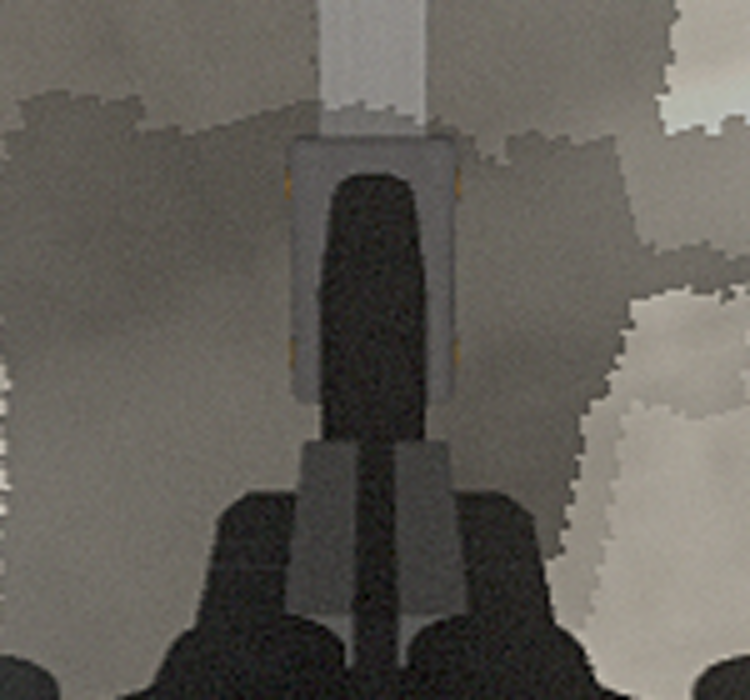

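View pics/s3d.png

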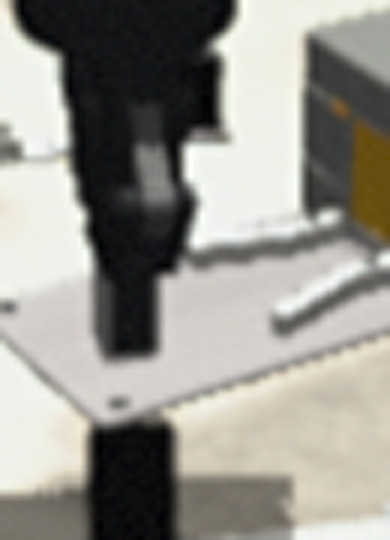

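Call:
send_rows(
  rows="0 0 0 0 0 0;0 0 0 0 0 0;0 0 0 0 0 0;0 0 0 0 0 0;0 0 -0.02 0 0 0;0 0 -0.02 0 0 0;0 0 0 0 0 0;0 0 0 0 0 0",
  grip=0.045,
)

```text
clock: 4.3
tcp_pos: [0.4503, -0.1973, 0.016]
orientation: [-0.297, -2.067, 2.067]
contact_force: [0.6, 0.6, -0.6]
grip_width: 0.0451
```

```bash
python3 - <<'E'
from h import *
from bench import r
st(r);d=look(r,"wrist","side",tag=4);crop(d["side"],220,180,320,290,5,"pics/side4c.png")
E
```

```text
t 4.3 tcp [ 0.4503 -0.1973  0.016 ] head -0.2863 y [-9.e-04  2.e-04 -1.e+00] F [ 0.6   0.63 -0.56] Mo [-0.01  0.02  0.01] g 0.0451 q [ 0.17  0.45  0.14  2.13 -0.11  0.57 -1.47]
```

View pics/side4c.png

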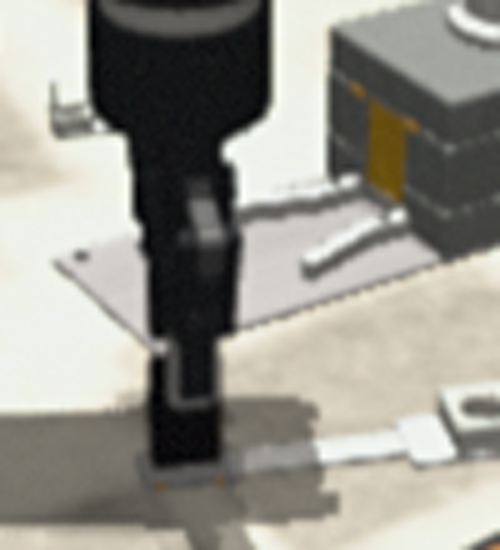

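View pics/wrist4.png

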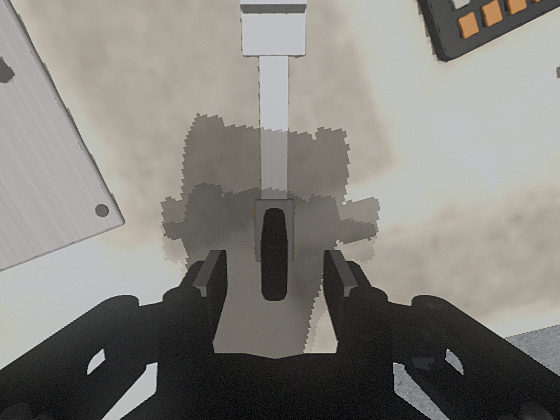

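Call:
send_rows(
  rows="0 0 -0.01 0 0 0;0 0 -0.008 0 0 0;0 0 0 0 0 0;0 0 0 0 0 0;0 0 0 0 0 0;0 0 0 0 0 0;0 0 0 0 0 0;0 0 0 0 0 0",
  grip=0.045,
)

```text
clock: 5.2
tcp_pos: [0.4507, -0.1974, -0.002]
orientation: [-0.298, -2.068, 2.068]
contact_force: [-0.8, 0.3, -0.3]
grip_width: 0.0448
```

Call:
send_rows(
  rows="0 0 0 0 0 0;0 0 0 0 0 0;0 0 0 0 0 0;0 0 0 0 0 0;0 0 0 0 0 0",
  grip=0,
  grip_force=90,
)

```text
clock: 5.7
tcp_pos: [0.4507, -0.1973, -0.0019]
orientation: [-0.298, -2.068, 2.068]
contact_force: [-1.5, 1.0, 5.7]
grip_width: 0.0106
```

```bash
python3 - <<'E'
from h import *
from bench import r
st(r);d=look(r,"wrist","side",tag=5);crop(d["side"],220,180,320,290,5,"pics/side5c.png")
s=d["side"]
for z in (.02,.03,.04,.05): print(z,(proj(s,[.4503,-.1973-.006,z])-[220,180]+.5)*5)
E
```

```text
t 5.7 tcp [ 0.4507 -0.1973 -0.0019] head -0.2861 y [ 2.e-04  0.e+00 -1.e+00] F [-1.52  0.98  5.75] Mo [0.19 0.21 0.04] g 0.0106 q [ 0.18  0.48  0.13  2.14 -0.12  0.53 -1.46]
0.02 [[189.36478354 443.67067352]]
0.03 [[189.26739919 424.41246577]]
0.04 [[189.16911787 404.97687603]]
0.05 [[189.06992711 385.36144223]]
```

View pics/side5c.png

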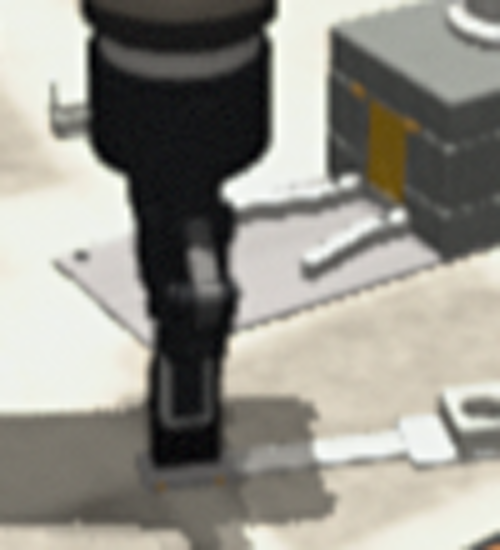

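View pics/wrist5.png

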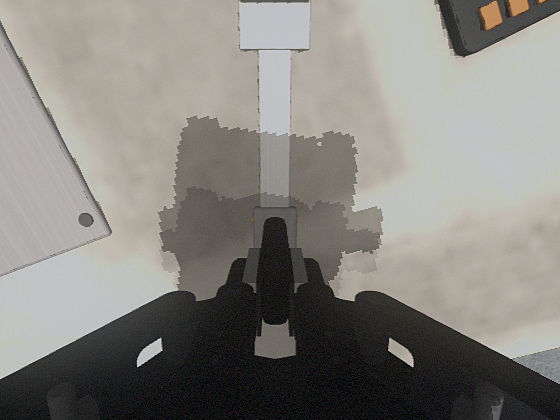

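Call:
send_rows(
  rows="0 0 0.01 0 0 0;0 0 0.015 0 0 0;0 0 0.015 0 0 0;0 0 0 0 0 0;0 0 0 0 0 0;0 0 0 0 0 0",
)

```text
clock: 6.4
tcp_pos: [0.4499, -0.1971, 0.0373]
orientation: [-0.296, -2.067, 2.067]
contact_force: [-0.3, -0.4, -2.9]
grip_width: 0.0107
```

```bash
python3 - <<'E'
from h import *
from bench import r
st(r);d=look(r,"wrist","side",tag=6);crop(d["side"],200,170,350,290,5,"pics/side6c.png")
E
```

```text
t 6.4 tcp [ 0.4499 -0.1971  0.0373] head -0.2862 y [-1.3e-03  3.0e-04 -1.0e+00] F [-0.26 -0.41 -2.94] Mo [ 0.02  0.09 -0.01] g 0.0107 q [ 0.16  0.41  0.15  2.13 -0.1   0.62 -1.47]
```

View pics/side6c.png

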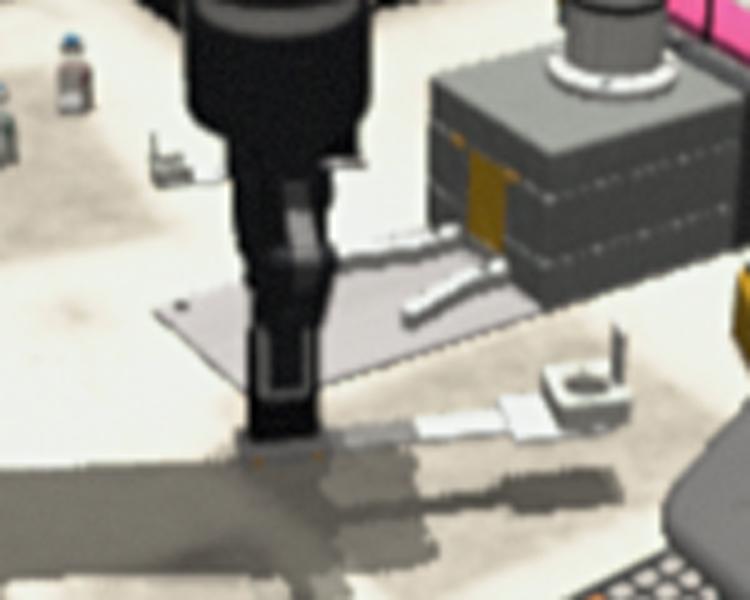

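View pics/wrist6.png

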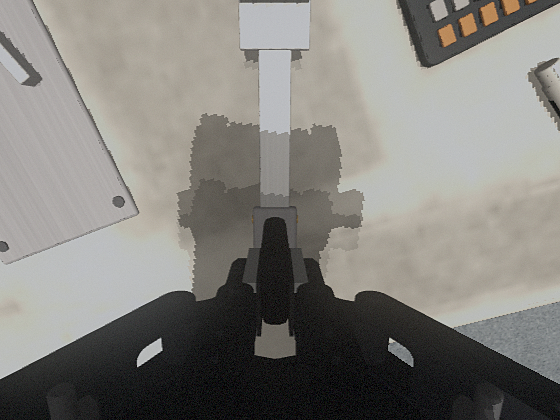

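Call:
send_rows(
  rows="0 0.017 0 0 0 0.0453;0 0.017 0 0 0 0.0453;0 0.017 0 0 0 0.0453;0 0.017 0 0 0 0.0453;0 0.017 0 0 0 0.0453;0 0.017 0 0 0 0.0453;0 0.017 0 0 0 0.0453;-0.001 0.017 0 0 0 0.0453;0 0 0 0 0 0;0 0 0 0 0 0;0 0 0 0 0 0",
)

```text
clock: 7.6
tcp_pos: [0.4496, -0.0619, 0.0379]
orientation: [-0.082, 2.183, -2.184]
contact_force: [0.3, 0.6, -1.9]
grip_width: 0.0105
```

```bash
python3 - <<'E'
from h import *
from bench import r
st(r);d=look(r,"wrist","top",tag=7);crop(d["top"],220,130,340,270,4.2,"pics/top7c.png")
E
```

```text
t 7.6 tcp [ 0.4496 -0.0619  0.0379] head 0.0752 y [ 1.e-04 -4.e-04 -1.e+00] F [ 0.29  0.63 -1.88] Mo [-0.05  0.07 -0.03] g 0.0105 q [-0.03  0.35  0.04  2.2  -0.02  0.58 -1.48]
```

View pics/top7c.png

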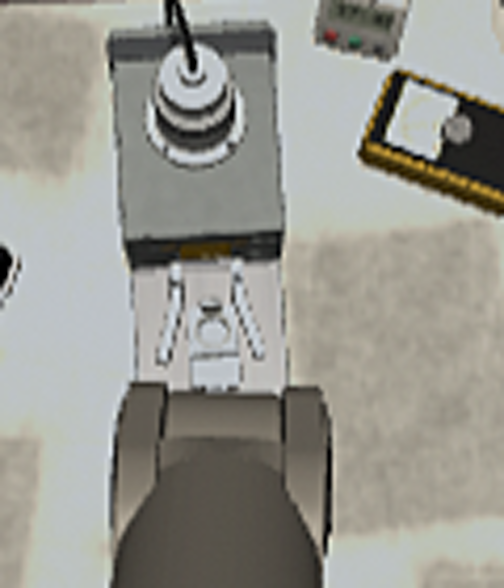

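View pics/wrist7.png

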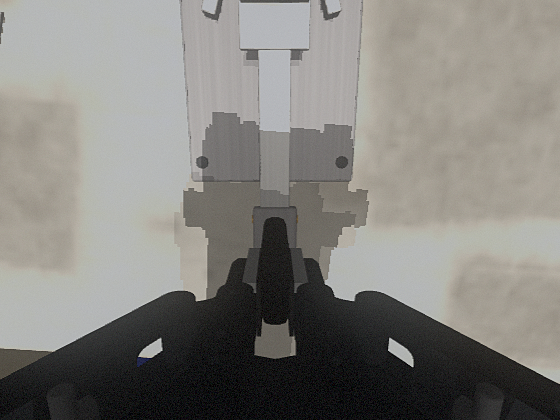

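```bash
python3 - <<'E'
from h import *
d=pickle.load(open("f7.pkl","rb"));w=d["wrist"]
crop(w,170,0,370,215,3.9,"pics/w7c.png")
E
```

View pics/w7c.png

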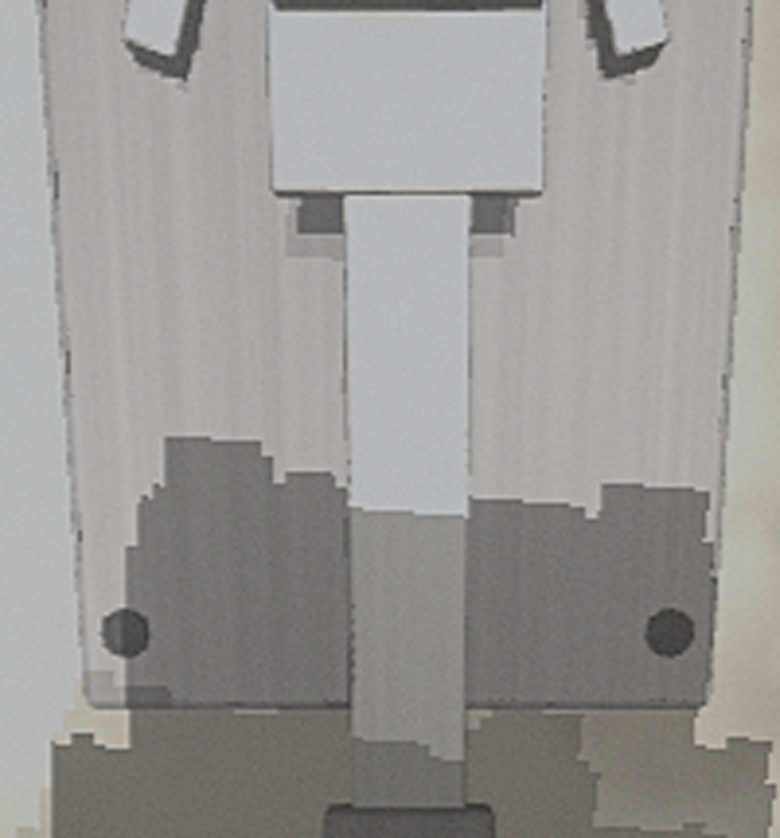

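```bash
python3 - <<'E'
from h import *
d=pickle.load(open("f7.pkl","rb"));w=d["wrist"]
c=lambda x,y:(170+x/3.9-.5,y/3.9-.5)
P=lambda x,y,z:pix2w(w,*c(x,y),z)
L0,L1,R0,R1=P(85,707,.005),P(42,2,.005),P(710,706,.005),P(751,2,.005)
print(L0,R0,np.linalg.norm(L0-R0))
for a,b in((L0,L1),(R0,R1)): print("edge head",np.arctan2(b[1]-a[1],b[0]-a[0]))
print("front head",np.arctan2(-(L0-R0)[0],(L0-R0)[1]))
u=.076;uu=np.array([np.cos(u),np.sin(u)])
print("castle org",((L0+R0)/2)[:2]+.165*uu)
# slide: shoulder corners at z=.039+.004
z=.0433
sl=[P(273,192,z),P(543,192,z)];print("shoulder",sl,"head",np.arctan2(-(sl[0]-sl[1])[0],(sl[0]-sl[1])[1]),np.linalg.norm(sl[0]-sl[1]))
m=(P(348,200,z)+P(469,200,z))/2;m2=(P(351,800,z)+P(465,800,z))/2;print("strip head",np.arctan2((m-m2)[1],(m-m2)[0]),m,m2)
print("rails", (P(146,48,.017)+P(640,48,.017))/2)
E
```

```text
[ 0.47306783 -0.00613876  0.005     ] [ 0.48111096 -0.1108677   0.005     ] 0.1050373476498021
edge head 0.06888767900754707
edge head 0.0789071469230225
front head 0.07664907970928624
castle org [ 0.6416131 -0.0459753]
shoulder [array([ 0.54715649, -0.03821861,  0.0433    ]), array([ 0.54968576, -0.07171481,  0.0433    ])] head 0.075366199042318 0.033591552511427175
strip head 0.07388199611856762 [ 0.54751756 -0.05509563  0.0433    ] [ 0.47065968 -0.06078439  0.0433    ]
rails [ 0.5717731  -0.05109954  0.017     ]
```

Call:
send_rows(
  rows="-0.0005 0.0015 -0.01 0 0 0;0 0 -0.012 0 0 0;0 0 -0.008 0 0 0;0 0 -0.003 0 0 0;0 0 0 0 0 0;0 0 0 0 0 0",
)

```text
clock: 8.3
tcp_pos: [0.4491, -0.0599, 0.0049]
orientation: [-0.083, 2.183, -2.183]
contact_force: [-0.4, -0.3, -2.4]
grip_width: 0.0108
```

```bash
python3 - <<'E'
from h import *
from bench import r
st(r)
E
```

```text
t 8.3 tcp [ 0.4491 -0.0599  0.0049] head 0.0761 y [-1.e-04 -0.e+00 -1.e+00] F [-0.38 -0.34 -2.39] Mo [0.   0.07 0.06] g 0.0108 q [-0.03  0.42  0.03  2.22 -0.02  0.5  -1.48]
```

Call:
send_rows(
  rows="0 0 -0.0015 0 0 0;0 0 0 0 0 0;0 0 0 0 0 0",
)

```text
clock: 8.6
tcp_pos: [0.4492, -0.0598, 0.0036]
orientation: [-0.083, 2.182, -2.182]
contact_force: [0.1, 0.2, -2.2]
grip_width: 0.0106
```

Call:
send_rows(
  rows="0 0 0 0 0 0;0 0 0 0 0 0;0 0 0 0 0 0;0 0 0.01 0 0 0;0 0 0.02 0 0 0;0 0 0.03 0 0 0;0 0 0.03 0 0 0;0 0 0 0 0 0",
  grip=0.04,
)

```text
clock: 9.4
tcp_pos: [0.4521, -0.06, 0.0975]
orientation: [-0.074, 2.179, -2.179]
contact_force: [0.8, 0.2, 0.8]
grip_width: 0.0401
```

```bash
python3 - <<'E'
from h import *
from bench import r
st(r);d=look(r,"wrist",tag=8)
E
```

```text
t 9.4 tcp [ 0.4521 -0.06    0.0975] head 0.0758 y [ 7.6e-03  1.0e-04 -1.0e+00] F [0.79 0.2  0.84] Mo [-0.03 -0.06  0.03] g 0.0401 q [-0.04  0.25  0.04  2.16 -0.02  0.72 -1.48]
```

View pics/wrist8.png

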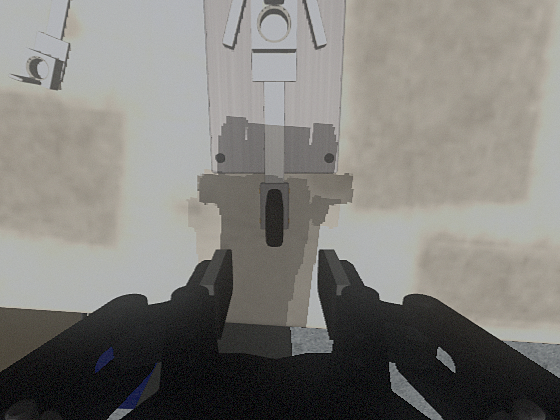

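Call:
send_rows(
  rows="-0.003 0.041 0 0 0 0;-0.003 0.041 0 0 0 0;-0.003 0.041 0 0 0 0;-0.003 0.041 0 0 0 0;-0.003 0.041 0 0 0 0;-0.003 0.041 0 0 0 0;-0.003 0.041 0 0 0 0;-0.003 0.041 0 0 0 0;0 0 0 0 0 0;0 0 0 0 0 0;0 0 0 0 0 0;0 0 0 0 0 0",
)

```text
clock: 10.65
tcp_pos: [0.4252, 0.2663, 0.0931]
orientation: [-0.081, 2.183, -2.185]
contact_force: [0.2, 0.4, -0.5]
grip_width: 0.0399
```

```bash
python3 - <<'E'
from h import *
from bench import r
st(r);d=look(r,"wrist","side",tag=9)
crop(d["side"],160,160,260,230,6,"pics/side9c.png")
w=pickle.load(open("f8.pkl","rb"))["wrist"];print("cup",pix2w(w,273.5,25,.023),pix2w(w,274,55,.009))
crop(w,190,0,350,180,4,"pics/w8c.png")
E
```

```text
t 10.65 tcp [0.4252 0.2663 0.0931] head 0.0738 y [-5.0e-04 -1.2e-03 -1.0e+00] F [ 0.25  0.45 -0.52] Mo [-0.01  0.   -0.  ] g 0.0399 q [-0.59  0.33 -0.11  2.05  0.05  0.76 -2.23]
cup [ 0.58261893 -0.05005005  0.023     ] [ 0.56607084 -0.05163115  0.009     ]
```

View pics/wrist9.png

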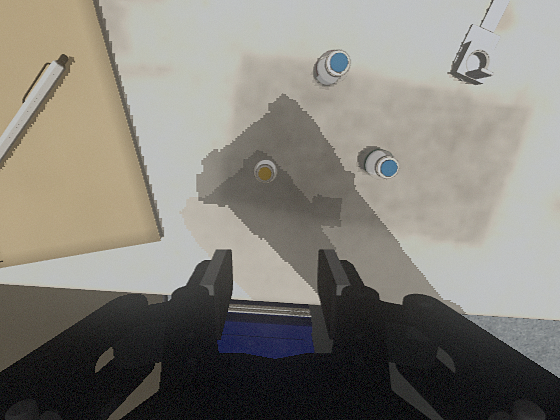

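View pics/side9c.png

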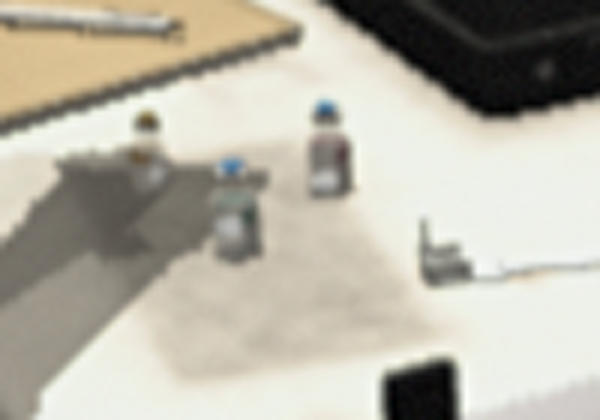

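View pics/w8c.png

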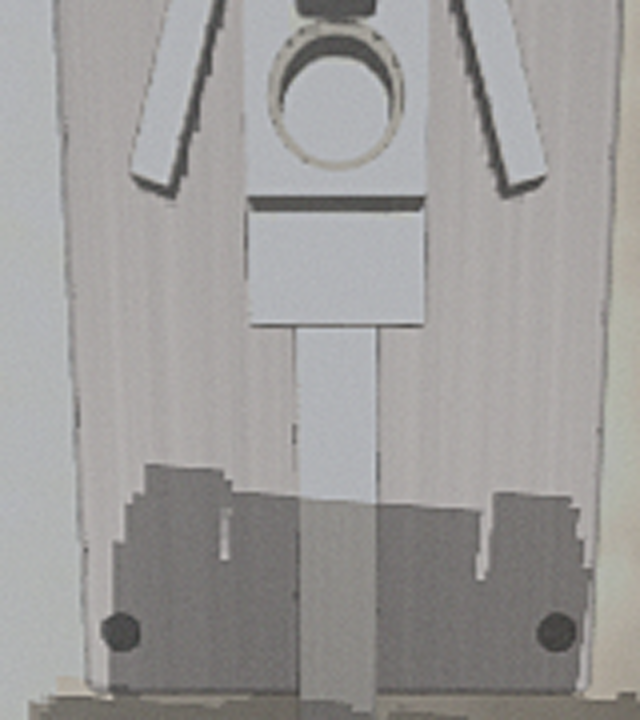

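```bash
python3 - <<'E'
from h import *
d=pickle.load(open("f9.pkl","rb"));w=d["wrist"]
crop(w,235,140,295,200,10,"pics/w9c.png")
w8=pickle.load(open("f8.pkl","rb"))["wrist"];print("cup",pix2w(w8,273.6,23.25,.023))
E
```

```text
cup [ 0.58372118 -0.05003744  0.023     ]
```

View pics/w9c.png

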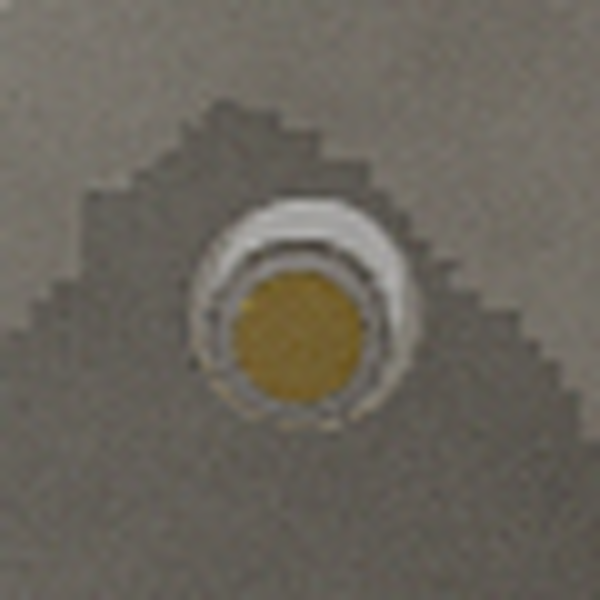

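```bash
python3 - <<'E'
from h import *
d=pickle.load(open("f9.pkl","rb"));w=d["wrist"]
print(pix2w(w,264.3,173,.04),pix2w(w,265,171,.028), pix2w(w,265,171,.015))
E
```

```text
[0.45430094 0.27507926 0.04      ] [0.45400246 0.27488644 0.028     ] [0.45209214 0.27511475 0.015     ]
```

Call:
send_rows(
  rows="0.015 0.0045 -0.01 0 0 0;0.014 0.0045 -0.01 0 0 0;0 0 -0.02 0 0 0;0 0 0 0 0 0;0 0 0 0 0 0;0 0 0 0 0 0",
)

```text
clock: 11.35
tcp_pos: [0.4544, 0.2772, 0.0542]
orientation: [-0.082, 2.183, -2.182]
contact_force: [1.1, 0.8, -0.4]
grip_width: 0.0399
```

```bash
python3 - <<'E'
from h import *
from bench import r
st(r);d=look(r,"wrist","side",tag=10)
crop(d["side"],140,140,240,230,6,"pics/side10c.png")
crop(d["wrist"],180,150,380,320,4,"pics/w10c.png")
E
```

```text
t 11.35 tcp [0.4544 0.2772 0.0542] head 0.0759 y [ 8.e-04  5.e-04 -1.e+00] F [ 1.1   0.81 -0.42] Mo [-0.02 -0.02  0.05] g 0.0399 q [-0.58  0.43 -0.1   2.01  0.07  0.7  -2.22]
```

View pics/w10c.png

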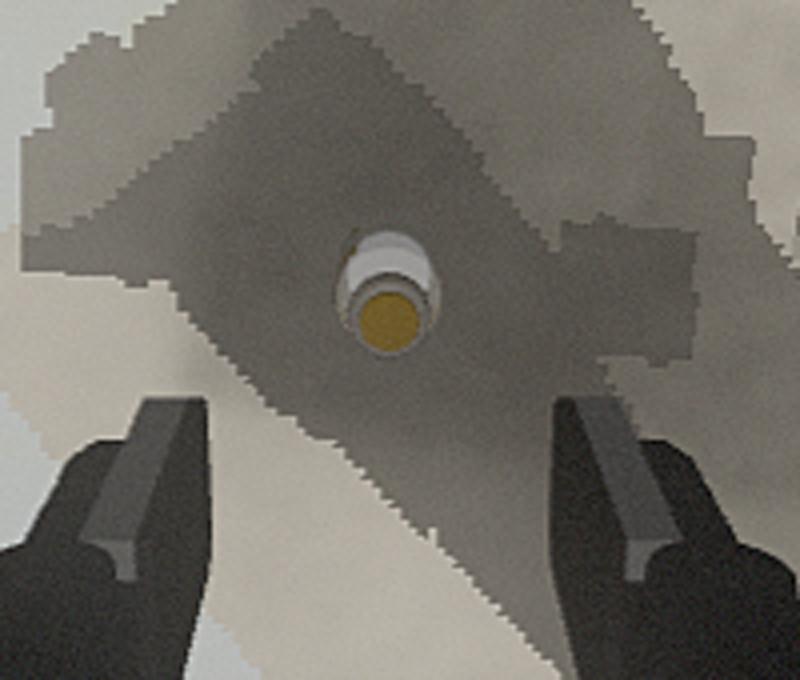

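View pics/side10c.png

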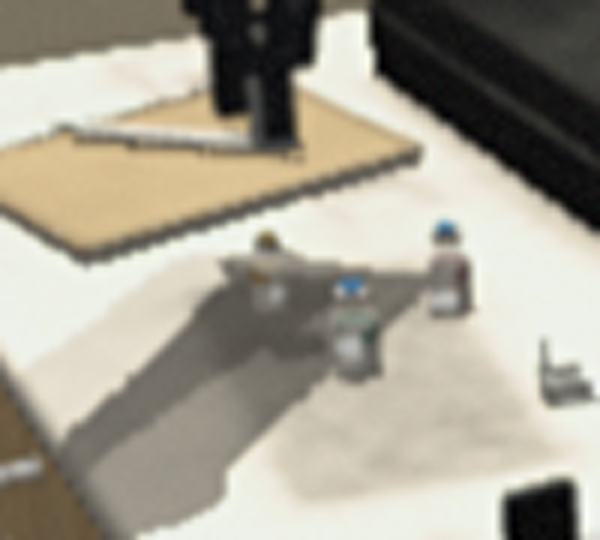

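```bash
python3 - <<'E'
from h import *
d=pickle.load(open("f10.pkl","rb"));w=d["wrist"]
print(pix2w(w,180+389/4-.5,150+321/4-.5,.04),pix2w(w,180+388/4-.5,150+285/4-.5,.028))
E
```

```text
[0.45458622 0.27515322 0.04      ] [0.45678132 0.27541628 0.028     ]
```

Call:
send_rows(
  rows="0 -0.0018 -0.02 0 0 0;0 0 -0.02 0 0 0;0 0 -0.02 0 0 0;0 0 -0.01 0 0 0;0 0 0 0 0 0;0 0 0 0 0 0",
)

```text
clock: 12.05
tcp_pos: [0.4544, 0.2757, -0.0159]
orientation: [-0.083, 2.183, -2.182]
contact_force: [-0.2, -0.1, 0.1]
grip_width: 0.0398
```

```bash
python3 - <<'E'
from h import *
from bench import r
st(r);d=look(r,"wrist","side",tag=11)
crop(d["side"],140,140,240,230,6,"pics/side11c.png")
crop(d["wrist"],180,150,380,320,4,"pics/w11c.png")
E
```

```text
t 12.05 tcp [ 0.4544  0.2757 -0.0159] head 0.0763 y [ 6.e-04  4.e-04 -1.e+00] F [-0.21 -0.06  0.07] Mo [ 0.01 -0.06 -0.02] g 0.0398 q [-0.59  0.55 -0.09  2.04  0.09  0.56 -2.24]
```

View pics/w11c.png

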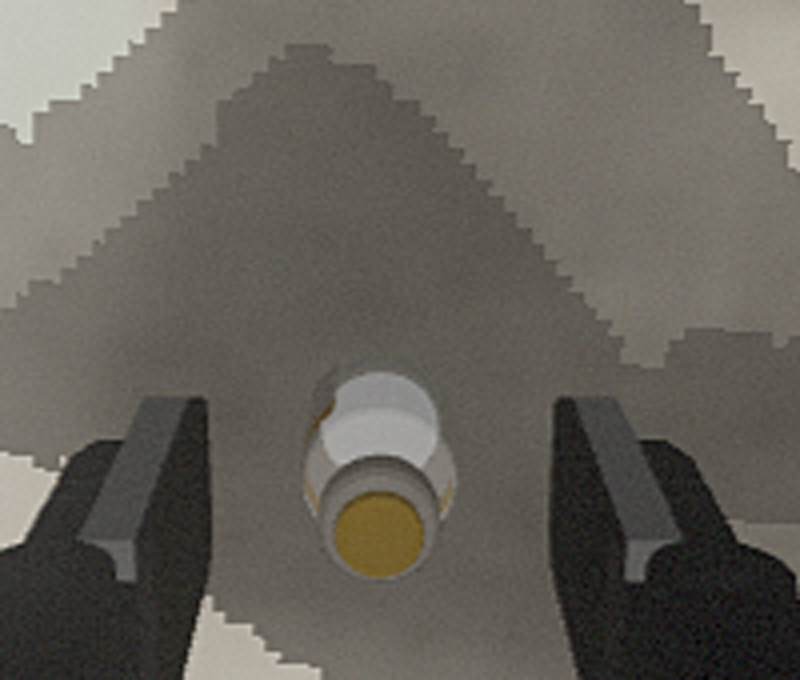

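View pics/side11c.png

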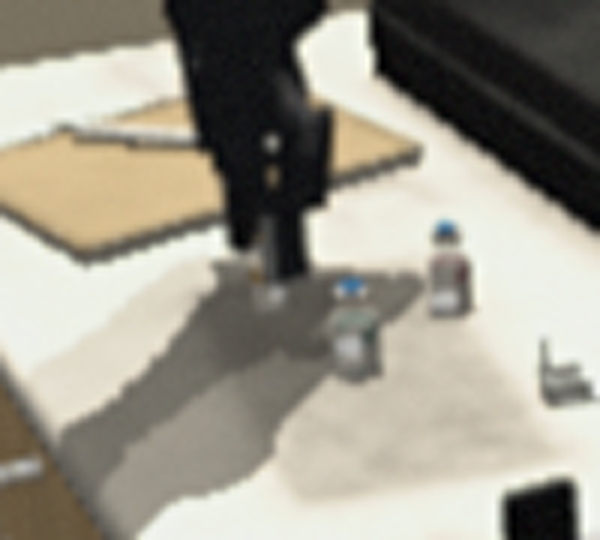

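Call:
send_rows(
  rows="0 0 0 0 0 0;0 0 0 0 0 0;0 0 0 0 0 0;0 0 0 0 0 0;0 0 0 0 0 0;0 0 0.02 0 0 0;0 0 0.04 0 0 0;0 0 0.04 0 0 0;0 0 0 0 0 0;0 0 0 0 0 0",
  grip=0,
  grip_force=30,
)

```text
clock: 13.15
tcp_pos: [0.4546, 0.2756, 0.0843]
orientation: [-0.081, 2.183, -2.181]
contact_force: [-0.3, 0.2, -1.2]
grip_width: 0.0153
```

```bash
python3 - <<'E'
from h import *
from bench import r
st(r);d=look(r,"wrist","side",tag=12)
crop(d["side"],130,80,240,180,6,"pics/side12c.png")
crop(d["wrist"],180,150,380,320,4,"pics/w12c.png")
E
```

```text
t 13.15 tcp [0.4546 0.2756 0.0843] head 0.0761 y [ 0.0018  0.0011 -1.    ] F [-0.31  0.18 -1.22] Mo [-0.01  0.04  0.  ] g 0.0153 q [-0.58  0.38 -0.11  1.99  0.06  0.76 -2.21]
```

View pics/w12c.png

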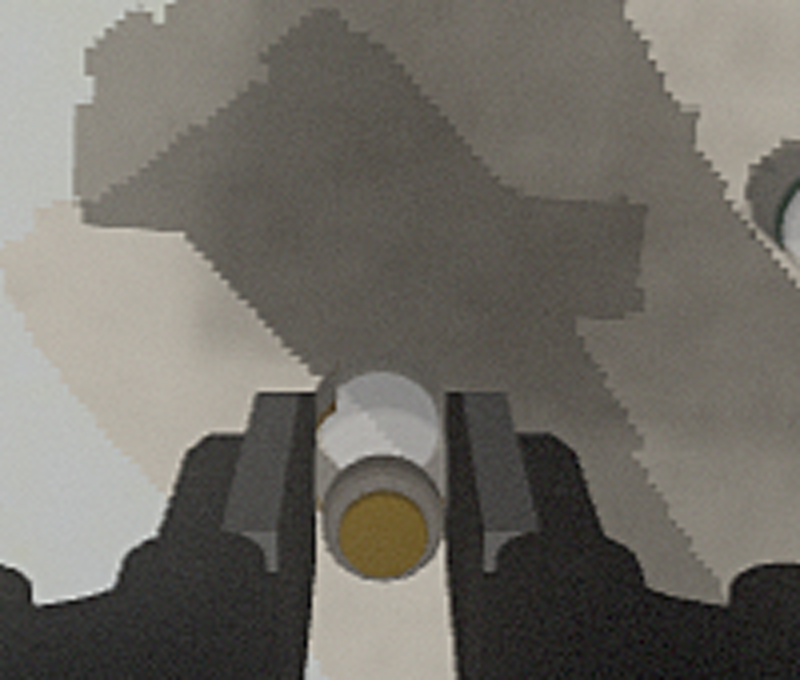

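View pics/side12c.png

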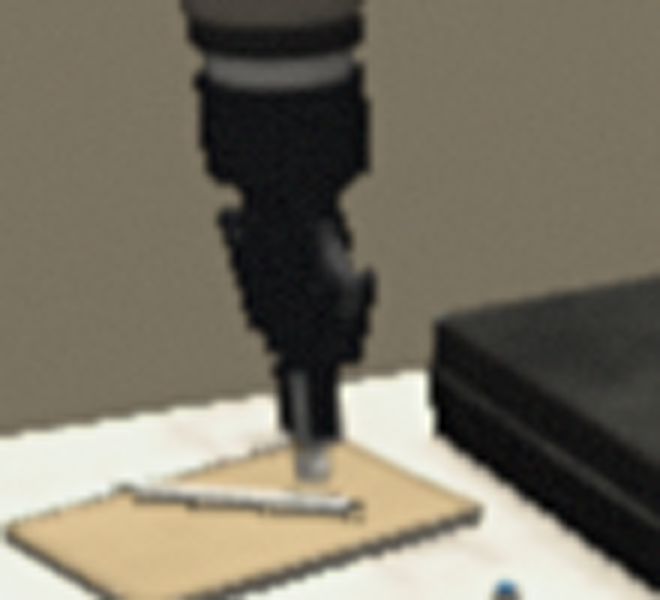

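Call:
send_rows(
  rows="0.0143 -0.0362 0 0 0 0;0.0143 -0.0362 0 0 0 0;0.0143 -0.0362 0 0 0 0;0.0143 -0.0362 0 0 0 0;0.0143 -0.0362 0 0 0 0;0.0143 -0.0362 0 0 0 0;0.0143 -0.0362 0 0 0 0;0.0143 -0.0362 0 0 0 0;0.0143 -0.0362 0 0 0 0;0 0 0 0 0 0;0 0 0 0 0 0;0 0 0 0 0 0;0 0 0 0 0 0",
)

```text
clock: 14.55
tcp_pos: [0.5821, -0.0487, 0.0828]
orientation: [-0.087, 2.183, -2.181]
contact_force: [-0.6, 0.1, -0.6]
grip_width: 0.015
```

```bash
python3 - <<'E'
from h import *
from bench import r
st(r);d=look(r,"wrist","side",tag=13)
crop(d["side"],220,100,350,230,4.5,"pics/side13c.png")
crop(d["wrist"],180,120,380,320,3.9,"pics/w13c.png")
E
```

```text
t 14.55 tcp [ 0.5821 -0.0487  0.0828] head 0.0785 y [-1.4e-03  6.0e-04 -1.0e+00] F [-0.6   0.14 -0.64] Mo [-0.02  0.04 -0.02] g 0.015 q [-0.01  0.46 -0.01  1.87  0.01  0.81 -1.52]
```

View pics/w13c.png

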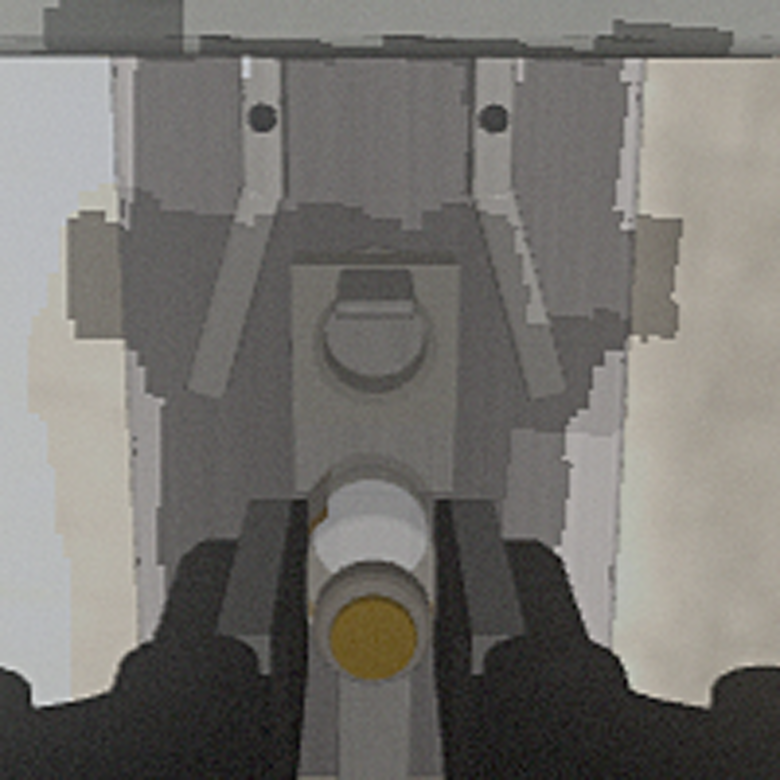

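View pics/side13c.png

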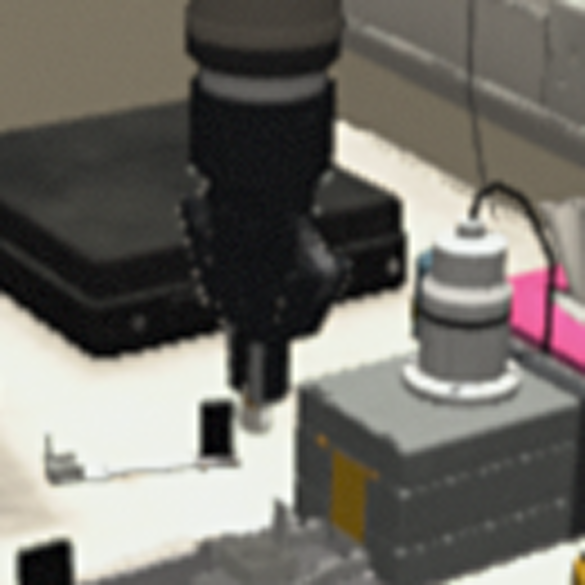

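```bash
python3 - <<'E'
from h import *
d=pickle.load(open("f13.pkl","rb"));w=d["wrist"]
h=.075;u=np.array([np.cos(h),np.sin(h),0]);n=np.array([-u[1],u[0],0])
def ov(c,name):
    pts=[]
    for rad,z in((.01025,.021),(.01225,.023)):
        for a in np.linspace(0,6.28,40): pts.append(c+rad*(np.cos(a)*u+np.sin(a)*n)+[0,0,z])
    for x,y in((.016,.016),(.016,-.016),(-.016,.016),(-.016,-.016)): pts.append(c+x*u+y*n+[0,0,.023])
    for y in (.017,-.017,.008,-.008): pts.append(c-.036*u+y*n+[0,0,.009])
    for y in(.007,-.007): pts.append(c+.012*u+y*n+[0,0,.051])
    im=cv2.convertScaleAbs(w["pixels"],alpha=1.6);w2=dict(w);w2["pixels"]=im
    crop(w2,220,160,330,270,7,name,proj(w,np.array(pts)))
ov(np.array([.5837,-.0502,0]),"pics/w13o.png")
E
```

```text
(no output)
```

View pics/w13o.png

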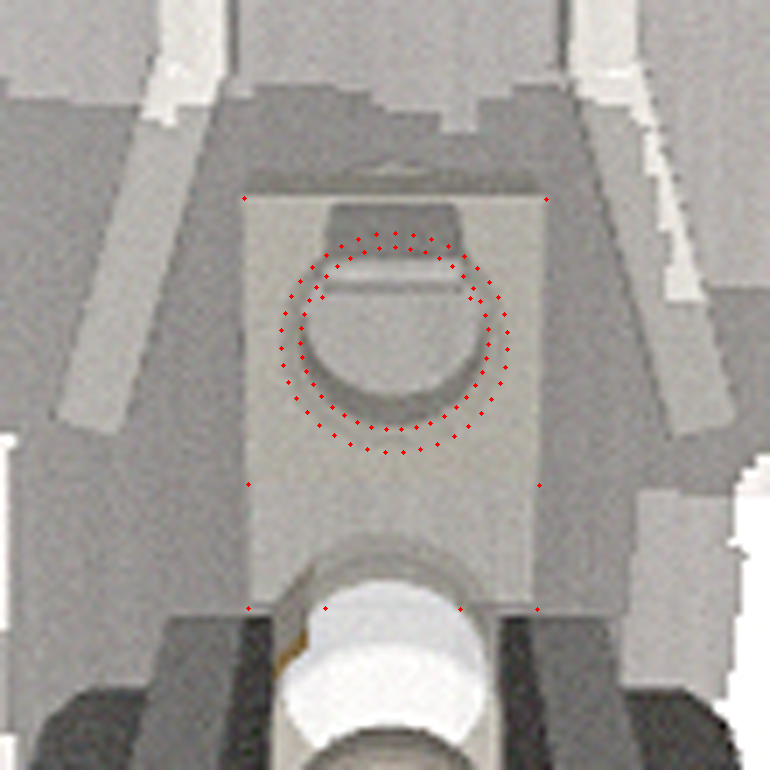

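Call:
send_rows(
  rows="0.0013 -0.001 -0.02 0 0 -0.002;0 0 -0.02 0 0 0;0 0 -0.02 0 0 0;0 0 -0.01 0 0 0;0 0 0 0 0 0;0 0 0 0 0 0;0 0 0 0 0 0",
)

```text
clock: 15.35
tcp_pos: [0.585, -0.0514, 0.0145]
orientation: [-0.079, 2.183, -2.183]
contact_force: [0.5, -0.8, -0.4]
grip_width: 0.0153
```

```bash
python3 - <<'E'
from h import *
from bench import r
st(r);d=look(r,"wrist","side",tag=14)
crop(d["side"],240,150,330,240,6.5,"pics/side14c.png")
crop(d["wrist"],180,120,380,320,3.9,"pics/w14c.png")
E
```

```text
t 15.35 tcp [ 0.585  -0.0514  0.0145] head 0.0743 y [ 0.0019 -0.     -1.    ] F [ 0.54 -0.75 -0.35] Mo [-0.02  0.02 -0.04] g 0.0153 q [-0.01  0.56 -0.01  1.91  0.01  0.68 -1.53]
```

View pics/w14c.png

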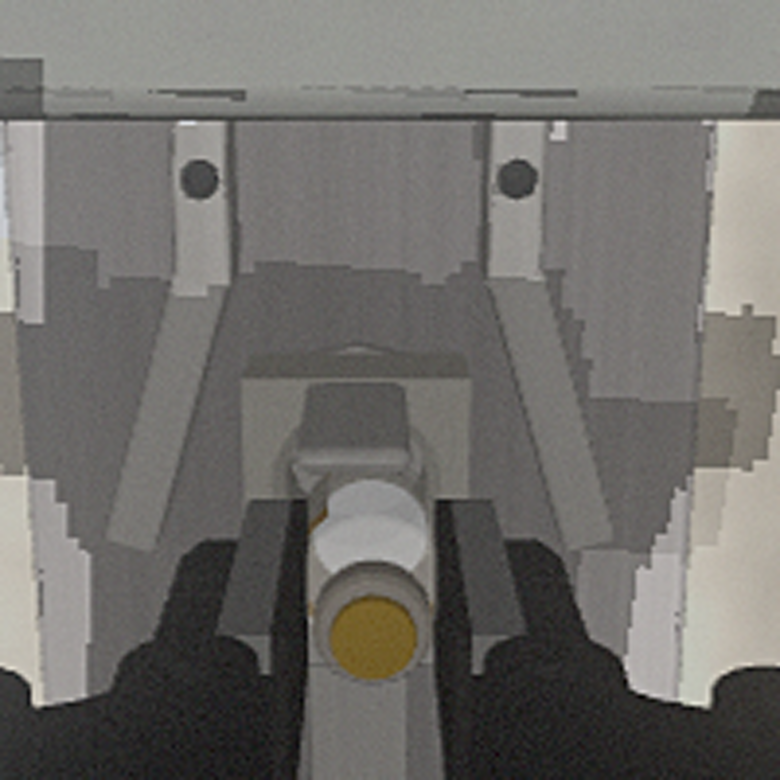

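View pics/side14c.png

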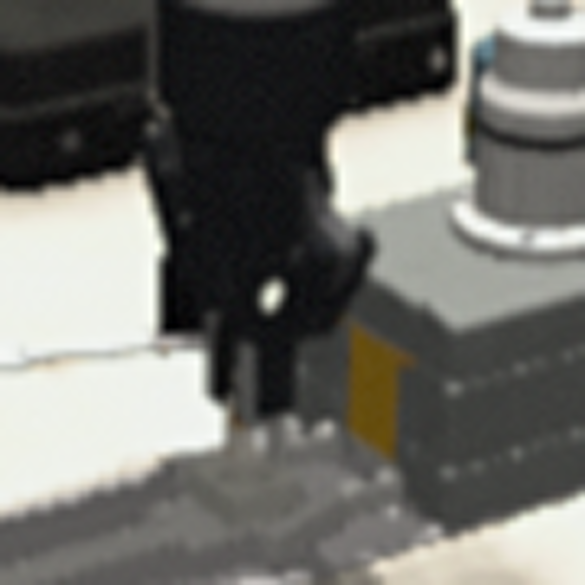

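Call:
send_rows(
  rows="-0.0015 0.002 0 0 0 0;0 0 0 0 0 0;0 0 0 0 0 0;0 0 0 0 0 0",
)

```text
clock: 15.85
tcp_pos: [0.5826, -0.0495, 0.0135]
orientation: [-0.081, 2.183, -2.184]
contact_force: [0.3, 0.7, 0.5]
grip_width: 0.0149
```

```bash
python3 - <<'E'
from h import *
from bench import r
o=st(r);d=look(r,"wrist",tag=15)
w=d["wrist"]
h=.075;u=np.array([np.cos(h),np.sin(h),0]);n=np.array([-u[1],u[0],0])
c=np.array([.5837,-.05,0]);pts=[]
for rad,z in((.01025,.021),(.01225,.023)):
    for a in np.linspace(0,6.28,40): pts.append(c+rad*(np.cos(a)*u+np.sin(a)*n)+[0,0,z])
for x,y in((.016,.016),(.016,-.016),(-.016,.016),(-.016,-.016)): pts.append(c+x*u+y*n+[0,0,.023])
for a in np.linspace(0,6.28,30): pts.append(np.array([o["tcp_pos"][0]+.0003,o["tcp_pos"][1]-.0004,o["tcp_pos"][2]+.016])+.009*(np.cos(a)*u+np.sin(a)*n))
w2=dict(w);w2["pixels"]=cv2.convertScaleAbs(w["pixels"],alpha=1.6)
crop(w2,220,170,330,300,5.5,"pics/w15c.png",proj(w,np.array(pts)))
E
```

```text
t 15.85 tcp [ 0.5826 -0.0495  0.0135] head 0.0742 y [ 1.e-04 -1.e-04 -1.e+00] F [0.31 0.72 0.48] Mo [-0.01  0.   -0.03] g 0.0149 q [-0.01  0.56 -0.01  1.91  0.01  0.67 -1.53]
```

View pics/w15c.png

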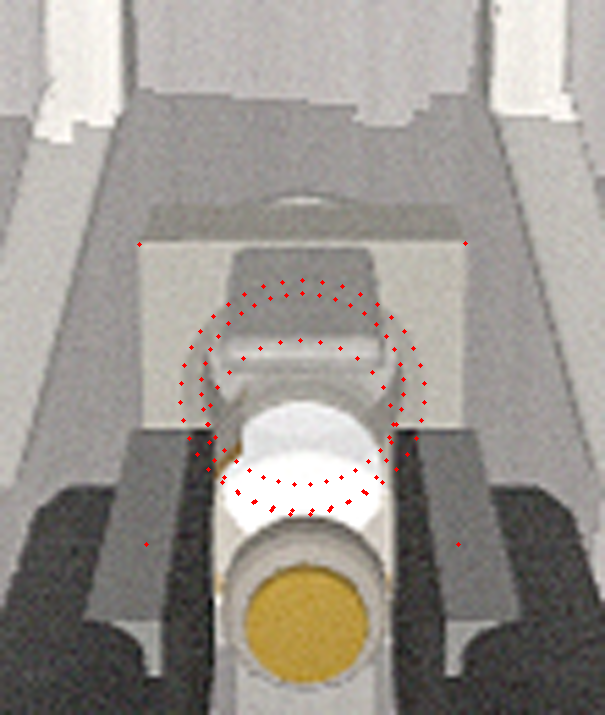

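Call:
send_rows(
  rows="0.0008 0 -0.005 0 0 0;0 0 -0.003 0 0 0;0 0 -0.003 0 0 0;0 0 0 0 0 0;0 0 0 0 0 0",
)

```text
clock: 16.4
tcp_pos: [0.5834, -0.0494, 0.0023]
orientation: [-0.081, 2.184, -2.184]
contact_force: [1.1, 0.8, -1.3]
grip_width: 0.0156
```

Call:
send_rows(
  rows="0 0 -0.003 0 0 0;0 0 -0.003 0 0 0;0 0 0 0 0 0;0 0 0 0 0 0",
)

```text
clock: 16.8
tcp_pos: [0.5832, -0.0494, -0.0037]
orientation: [-0.081, 2.184, -2.184]
contact_force: [1.0, 1.0, -0.1]
grip_width: 0.0154
```

```bash
python3 - <<'E'
from h import *
from bench import r
o=st(r);d=look(r,"wrist","side",tag=16)
crop(d["wrist"],180,150,380,320,4,"pics/w16c.png")
crop(d["side"],240,150,330,240,6.5,"pics/side16c.png")
E
```

```text
t 16.8 tcp [ 0.5832 -0.0494 -0.0037] head 0.0742 y [-3.e-04 -0.e+00 -1.e+00] F [ 1.04  1.02 -0.07] Mo [ 0.04 -0.28  0.  ] g 0.0154 q [-0.01  0.59 -0.01  1.91  0.01  0.64 -1.53]
```

View pics/w16c.png

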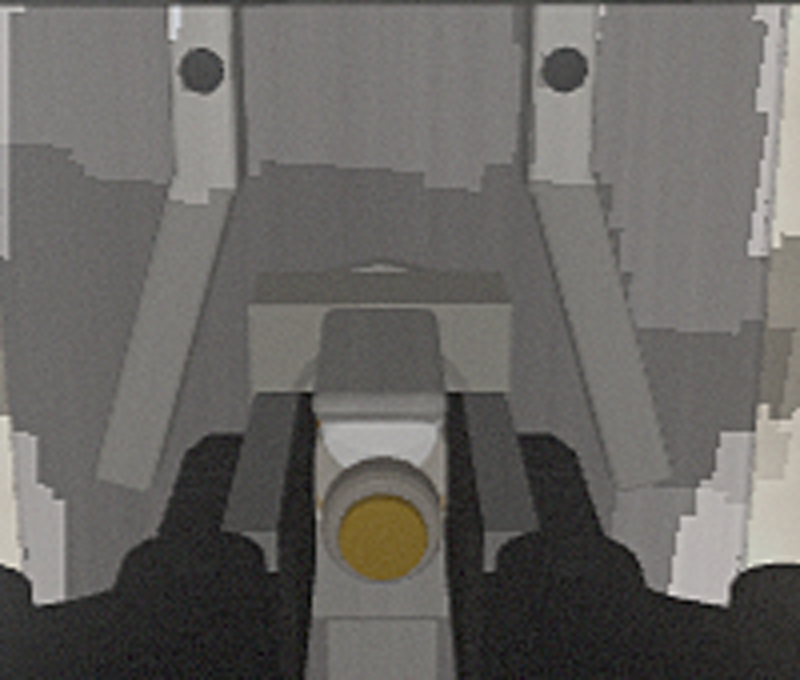

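View pics/side16c.png

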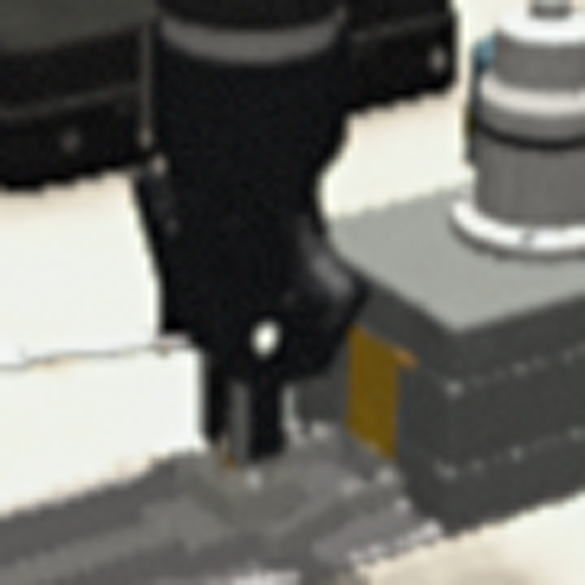

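Call:
send_rows(
  rows="0 0 -0.0025 0 0 0;0 0 0 0 0 0;0 0 0 0 0 0",
)

```text
clock: 17.2
tcp_pos: [0.5833, -0.0494, -0.0062]
orientation: [-0.081, 2.184, -2.184]
contact_force: [0.8, -0.5, -0.2]
grip_width: 0.015
```

Call:
send_rows(
  rows="0 0 0 0 0 0;0 0 0 0 0 0;0 0 0 0 0 0;0 0 0 0 0 0",
  grip=0.036,
)

```text
clock: 17.6
tcp_pos: [0.5832, -0.0495, -0.0061]
orientation: [-0.081, 2.184, -2.184]
contact_force: [-0.2, -0.6, -0.4]
grip_width: 0.0359
```

```bash
python3 - <<'E'
from h import *
from bench import r
o=st(r);d=look(r,"wrist",tag=17)
crop(d["wrist"],180,150,380,320,4,"pics/w17c.png")
E
```

```text
t 17.6 tcp [ 0.5832 -0.0495 -0.0061] head 0.0741 y [-3.e-04 -0.e+00 -1.e+00] F [-0.24 -0.63 -0.39] Mo [0.01 0.01 0.02] g 0.0359 q [-0.01  0.59 -0.01  1.91  0.01  0.64 -1.53]
```

View pics/w17c.png

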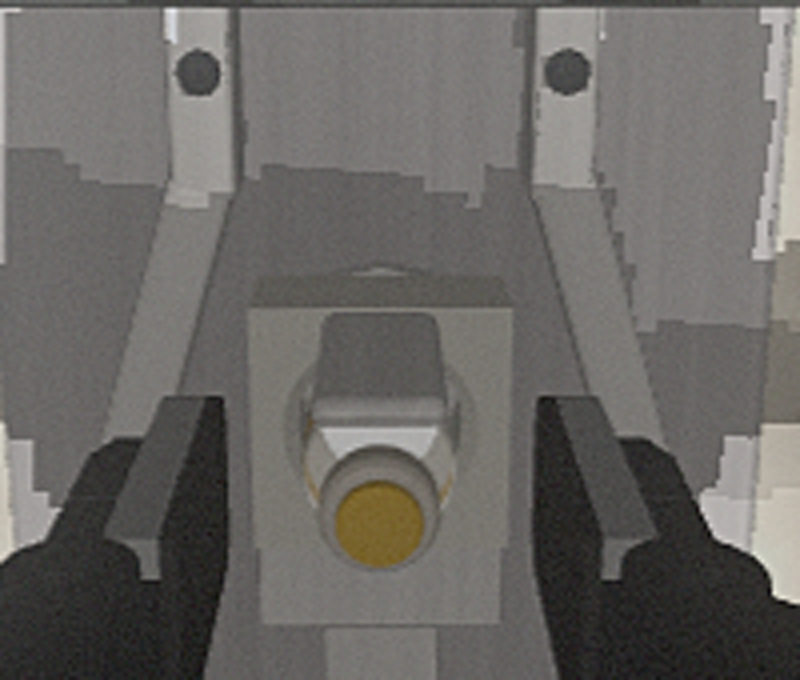

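Call:
send_rows(
  rows="0 0 0.01 0 0 0;0 0 0.03 0 0 0;0 0 0.03 0 0 0;0 0 0.025 0 0 0;0 0 0 0 0 0;-0.0268 -0.0021 0 0 0 0;-0.0268 -0.0021 0 0 0 0;-0.0268 -0.0021 0 0 0 0;-0.0268 -0.0021 0 0 0 0;-0.0268 -0.0021 0 0 0 0;0 0 0 0 0 0;0 0 0 0 0 0;0 0 0 0 0 0;0 0 0 0 0 0",
)

```text
clock: 19.05
tcp_pos: [0.4504, -0.0598, 0.089]
orientation: [-0.081, 2.183, -2.183]
contact_force: [-0.7, 0.4, 0.0]
grip_width: 0.0357
```

```bash
python3 - <<'E'
from h import *
from bench import r
o=st(r);d=look(r,"wrist","side",tag=18)
w=d["wrist"]
h=.075;u=np.array([np.cos(h),np.sin(h),0]);n=np.array([-u[1],u[0],0])
c=np.array([.5837,-.05,0]);pts=[]
for x,y,z in((.016,.016,.023),(.016,-.016,.023),(-.016,.016,.023),(-.016,-.016,.023),(-.036,.017,.009),(-.036,-.017,.009),(-.115,.012,.009),(-.115,-.012,.009),(-.119,0,.067),(-.151,0,.067)): pts.append(c+x*u+y*n+[0,0,z])
crop(w,180,0,370,270,2.2,"pics/w18c.png",proj(w,np.array(pts)))
crop(d["side"],200,140,330,260,5,"pics/side18c.png")
E
```

```text
t 19.05 tcp [ 0.4504 -0.0598  0.089 ] head 0.0745 y [ 7.e-04  1.e-04 -1.e+00] F [-0.69  0.38  0.05] Mo [-0.02 -0.03 -0.01] g 0.0357 q [ 0.01  0.26 -0.02  2.16  0.01  0.71 -1.51]
```

View pics/w18c.png

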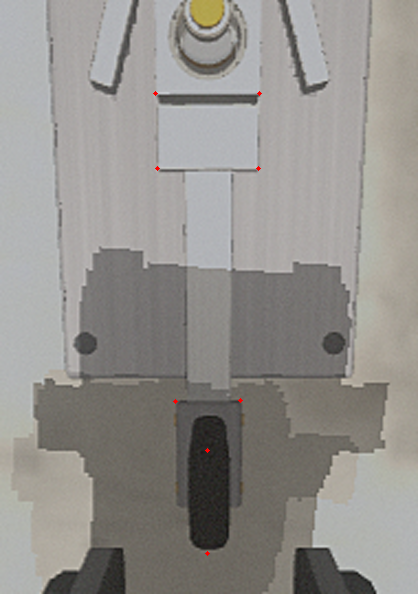

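View pics/side18c.png

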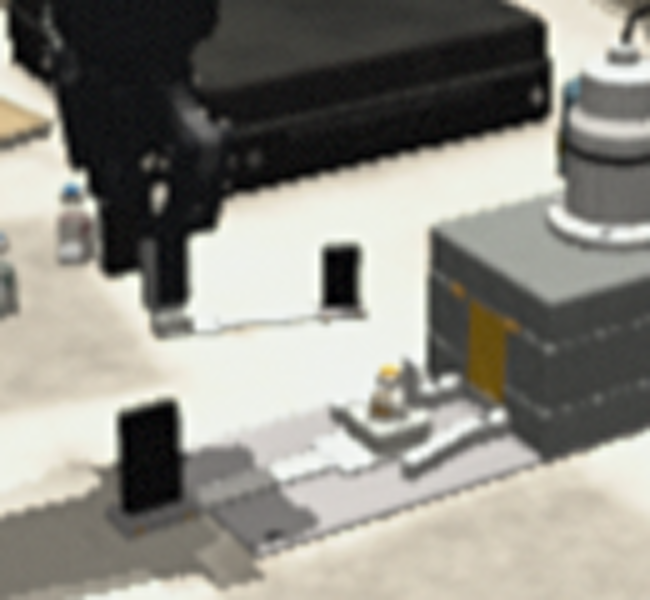

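Call:
send_rows(
  rows="-0.0012 -0.0003 -0.03 0 0 0;0 0 -0.03 0 0 0;0 0 -0.0175 0 0 0;0 0 -0.008 0 0 0;0 0 0 0 0 0;0 0 0 0 0 0;0 0 0 0 0 0",
)

```text
clock: 19.85
tcp_pos: [0.4491, -0.0603, 0.0043]
orientation: [-0.079, 2.183, -2.183]
contact_force: [0.3, 0.3, -0.0]
grip_width: 0.0359
```

Call:
send_rows(
  rows="0 0 0 0 0 0;0 0 0 0 0 0;0 0 0 0 0 0;0 0 0 0 0 0;0 0 0 0 0 0",
  grip=0,
  grip_force=60,
)

```text
clock: 20.35
tcp_pos: [0.4487, -0.0602, 0.0041]
orientation: [-0.08, 2.183, -2.183]
contact_force: [-0.6, 0.4, 6.1]
grip_width: 0.0113
```

```bash
python3 - <<'E'
from h import *
from bench import r
o=st(r);d=look(r,"wrist",tag=19)
crop(d["wrist"],170,0,370,340,1.75,"pics/w19c.png")
E
```

```text
t 20.35 tcp [ 0.4487 -0.0602  0.0041] head 0.0742 y [ 0.0013  0.     -1.    ] F [-0.65  0.35  6.07] Mo [0.1  0.17 0.04] g 0.0113 q [ 0.01  0.42 -0.02  2.22  0.02  0.5  -1.52]
```

View pics/w19c.png

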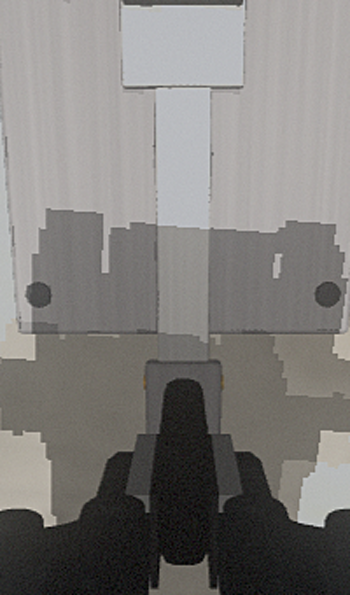

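Call:
send_rows(
  rows="0 0 0.0007 0 0 0;0.004 0.0003 0 0 0 0;0.004 0.0003 0 0 0 0;0.004 0.0003 0 0 0 0;0.004 0.0003 0 0 0 0;0.004 0.0003 0 0 0 0;0.004 0.0003 0 0 0 0;0 0 0 0 0 0;0 0 0 0 0 0",
)

```text
clock: 21.3
tcp_pos: [0.4722, -0.0586, 0.0043]
orientation: [-0.081, 2.184, -2.184]
contact_force: [-1.5, -0.8, 3.8]
grip_width: 0.0107
```

```bash
python3 - <<'E'
from h import *
from bench import r
o=st(r);d=look(r,"top",tag=20)
crop(d["top"],235,150,310,240,7,"pics/t20c.png")
E
```

```text
t 21.3 tcp [ 0.4722 -0.0586  0.0043] head 0.0739 y [-1.e-04 -2.e-04 -1.e+00] F [-1.49 -0.82  3.82] Mo [-0.2   0.31 -0.11] g 0.0107 q [ 0.01  0.45 -0.02  2.17  0.02  0.53 -1.52]
```

View pics/t20c.png

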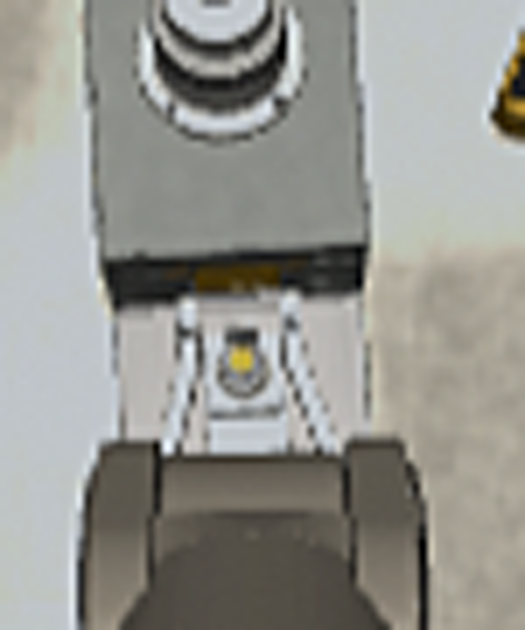

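Call:
send_rows(
  rows="0.004 0.0003 0.0003 0 0 0;0.004 0.0003 0 0 0 0;0.004 0.0003 0 0 0 0;0.004 0.0003 0 0 0 0;0.004 0.0003 0 0 0 0;0 0 0 0 0 0;0 0 0 0 0 0",
)

```text
clock: 22.05
tcp_pos: [0.4928, -0.0568, 0.0043]
orientation: [-0.08, 2.183, -2.183]
contact_force: [0.3, -0.3, -1.9]
grip_width: 0.0107
```

```bash
python3 - <<'E'
from h import *
from bench import r
o=st(r);d=look(r,"wrist",tag=21)
crop(d["wrist"],170,0,370,240,2.5,"pics/w21c.png")
E
```

```text
t 22.05 tcp [ 0.4928 -0.0568  0.0043] head 0.0744 y [ 1.e-03  1.e-04 -1.e+00] F [ 0.27 -0.29 -1.91] Mo [ 0.06 -0.05  0.01] g 0.0107 q [ 0.    0.47 -0.02  2.12  0.02  0.55 -1.52]
```

View pics/w21c.png

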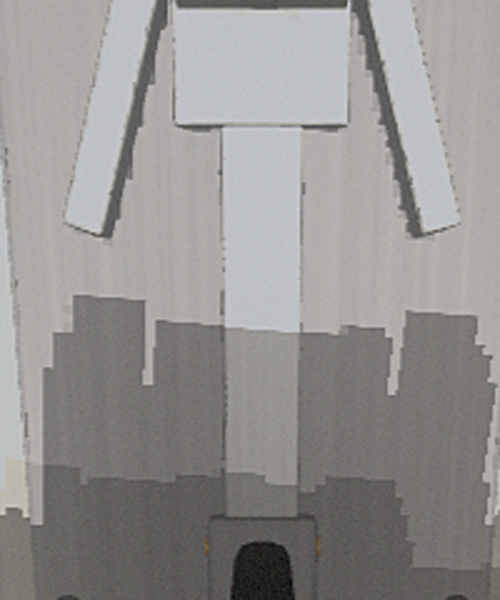

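Call:
send_rows(
  rows="0.003 0.0002 0 0 0 0;0.003 0.0002 0 0 0 0;0.003 0.0003 0 0 0 0;0.003 0.0002 0 0 0 0;0.003 0.0002 0 0 0 0;0 0 0 0 0 0",
)

```text
clock: 22.7
tcp_pos: [0.5064, -0.056, 0.0043]
orientation: [-0.083, 2.184, -2.185]
contact_force: [-5.3, -0.4, 3.5]
grip_width: 0.0106
```

Call:
send_rows(
  rows="0.003 0.0002 0 0 0 0;0.003 0.0002 0 0 0 0;0.003 0.0003 0 0 0 0;0.003 0.0002 0 0 0 0;0.003 0.0002 0 0 0 0;0 0 0 0 0 0",
)

```text
clock: 23.3
tcp_pos: [0.5218, -0.0549, 0.0043]
orientation: [-0.082, 2.184, -2.185]
contact_force: [-4.0, -0.2, 3.6]
grip_width: 0.011
```

```bash
python3 - <<'E'
from h import *
from bench import r
o=st(r);d=look(r,"wrist","side","top",tag=22)
crop(d["wrist"],170,0,370,240,2.5,"pics/w22c.png")
crop(d["side"],220,120,350,240,5,"pics/s22c.png")
E
```

```text
t 23.3 tcp [ 0.5218 -0.0549  0.0043] head 0.0739 y [-1.1e-03 -2.0e-04 -1.0e+00] F [-4.05 -0.24  3.57] Mo [-0.15  0.76 -0.05] g 0.011 q [-0.    0.5  -0.02  2.05  0.01  0.59 -1.52]
```

View pics/w22c.png

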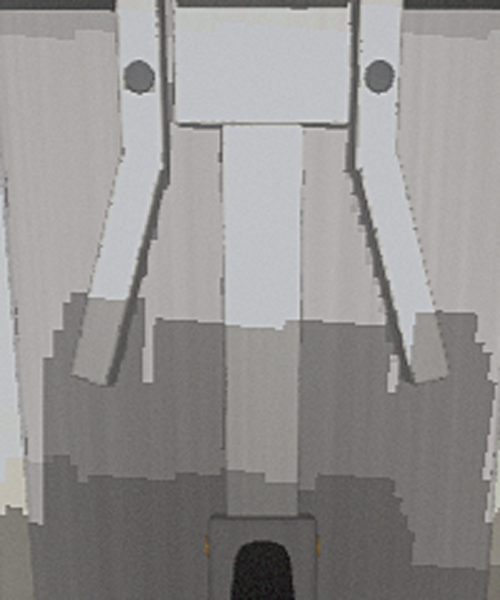

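View pics/s22c.png

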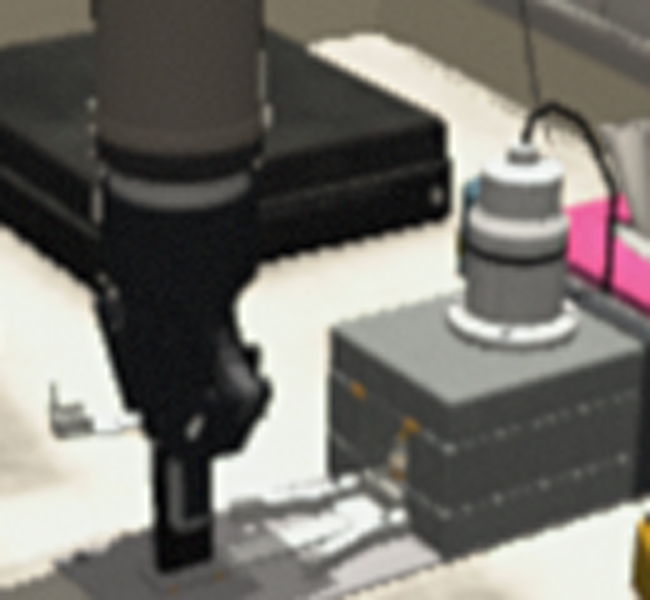

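Call:
send_rows(
  rows="0.003 0.0002 0 0 0 0;0.003 0.0002 0 0 0 0;0.003 0.0003 0 0 0 0;0.003 0.0002 0 0 0 0;0.003 0.0002 0 0 0 0;0.003 0.0002 0 0 0 0;0.003 0.0003 0 0 0 0;0 0 0 0 0 0",
)

```text
clock: 24.25
tcp_pos: [0.5444, -0.053, 0.0044]
orientation: [-0.079, 2.183, -2.183]
contact_force: [-0.6, 0.8, -3.4]
grip_width: 0.0109
```

Call:
send_rows(
  rows="0.003 0.0002 0 0 0 0;0.003 0.0002 0 0 0 0;0.003 0.0003 0 0 0 0;0.003 0.0002 0 0 0 0;0.003 0.0002 0 0 0 0;0.003 0.0002 0 0 0 0;0.003 0.0003 0 0 0 0;0 0 0 0 0 0",
)

```text
clock: 25.05
tcp_pos: [0.5651, -0.0514, 0.0045]
orientation: [-0.08, 2.183, -2.183]
contact_force: [0.5, 0.4, -2.0]
grip_width: 0.0112
```

```bash
python3 - <<'E'
from h import *
from bench import r
o=st(r);d=look(r,"wrist","side",tag=23)
crop(d["wrist"],170,0,370,240,2.5,"pics/w23c.png")
crop(d["side"],220,120,350,240,5,"pics/s23c.png")
E
```

```text
t 25.05 tcp [ 0.5651 -0.0514  0.0045] head 0.0742 y [ 0.0013  0.     -1.    ] F [ 0.5   0.41 -1.95] Mo [-0.07  0.14 -0.04] g 0.0112 q [-0.01  0.55 -0.01  1.96  0.01  0.63 -1.53]
```

View pics/w23c.png

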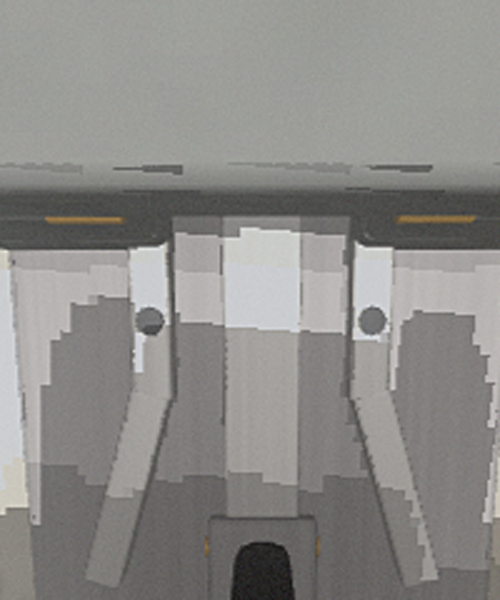

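View pics/s23c.png

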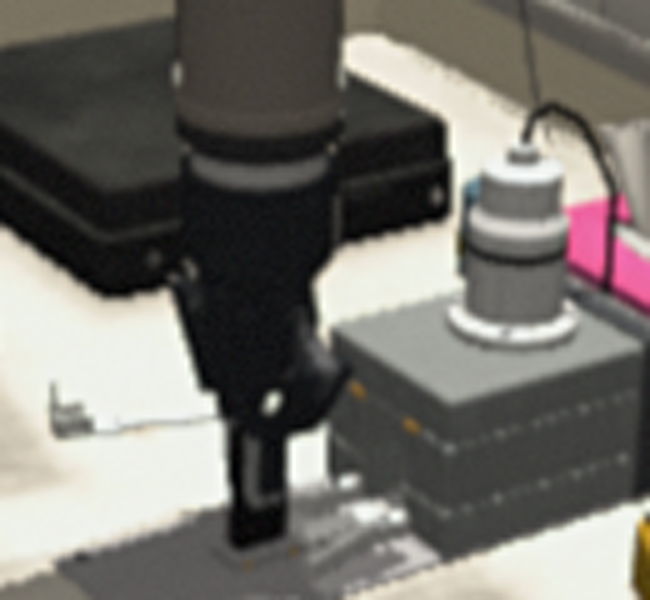

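Call:
send_rows(
  rows="0.003 0.0002 0 0 0 0;0.003 0.0002 0 0 0 0;0.003 0.0003 0 0 0 0;0.003 0.0002 0 0 0 0;0 0 0 0 0 0;0 0 0 0 0 0",
)

```text
clock: 25.75
tcp_pos: [0.5766, -0.0505, 0.0044]
orientation: [-0.08, 2.183, -2.183]
contact_force: [-0.4, 0.8, -1.9]
grip_width: 0.0109
```

Call:
send_rows(
  rows="0.0015 0.0001 0 0 0 0;0.0015 0.0001 0 0 0 0;0 0 0 0 0 0;0 0 0 0 0 0",
)

```text
clock: 26.15
tcp_pos: [0.5795, -0.0504, 0.0045]
orientation: [-0.08, 2.183, -2.183]
contact_force: [0.3, 0.2, -3.4]
grip_width: 0.0109
```

Call:
send_rows(
  rows="0.001 0.0001 0 0 0 0;0.001 0.0001 0 0 0 0;0.001 0 0 0 0 0;0 0 0 0 0 0",
)

```text
clock: 26.55
tcp_pos: [0.5824, -0.0502, 0.0044]
orientation: [-0.081, 2.183, -2.183]
contact_force: [0.4, 0.2, -1.4]
grip_width: 0.0106
```

Call:
send_rows(
  rows="0.001 0.0001 0 0 0 0;0.001 0.0001 0 0 0 0;0 0 0 0 0 0",
)

```text
clock: 26.85
tcp_pos: [0.5843, -0.05, 0.0044]
orientation: [-0.081, 2.184, -2.184]
contact_force: [-1.3, -0.7, -1.9]
grip_width: 0.0108
```

Call:
send_rows(
  rows="0.001 0.0001 0 0 0 0;0.001 0.0001 0 0 0 0;0 0 0 0 0 0",
)

```text
clock: 27.15
tcp_pos: [0.5863, -0.0498, 0.0044]
orientation: [-0.081, 2.183, -2.184]
contact_force: [-0.5, -0.4, -2.3]
grip_width: 0.0109
```

Call:
send_rows(
  rows="0.0005 0 0 0 0 0;0.0005 0.0001 0 0 0 0;0 0 0 0 0 0",
)

```text
clock: 27.45
tcp_pos: [0.5863, -0.0499, 0.0044]
orientation: [-0.083, 2.184, -2.184]
contact_force: [-4.4, -0.1, 3.4]
grip_width: 0.0107
```

Call:
send_rows(
  rows="0.0005 0 0 0 0 0;0.0005 0.0001 0 0 0 0;0 0 0 0 0 0",
)

```text
clock: 27.75
tcp_pos: [0.5863, -0.0498, 0.0043]
orientation: [-0.085, 2.185, -2.185]
contact_force: [-8.5, -0.7, 6.1]
grip_width: 0.0111
```

Call:
send_rows(
  rows="0.0005 0 0 0 0 0;0.0005 0.0001 0 0 0 0;0 0 0 0 0 0",
)

```text
clock: 28.05
tcp_pos: [0.5863, -0.0498, 0.0043]
orientation: [-0.087, 2.186, -2.186]
contact_force: [-11.2, -0.2, 8.8]
grip_width: 0.0111
```

Call:
send_rows(
  rows="-0.001 0 0 0 0 0;-0.0005 -0.0001 0 0 0 0;0 0 0 0 0 0;0 0 0 0 0 0",
)

```text
clock: 28.45
tcp_pos: [0.5864, -0.0499, 0.0043]
orientation: [-0.083, 2.185, -2.185]
contact_force: [-6.3, -0.6, 3.7]
grip_width: 0.0114
```

```bash
python3 - <<'E'
from h import *
from bench import r
o=st(r);d=look(r,"wrist","side",tag=24)
crop(d["wrist"],170,0,370,340,1.75,"pics/w24c.png")
crop(d["side"],220,120,350,240,5,"pics/s24c.png")
E
```

```text
t 28.45 tcp [ 0.5864 -0.0499  0.0043] head 0.074 y [-2.2e-03 -2.0e-04 -1.0e+00] F [-6.32 -0.62  3.66] Mo [-0.12  1.11  0.04] g 0.0114 q [-0.01  0.58 -0.01  1.9   0.01  0.66 -1.53]
```

View pics/w24c.png

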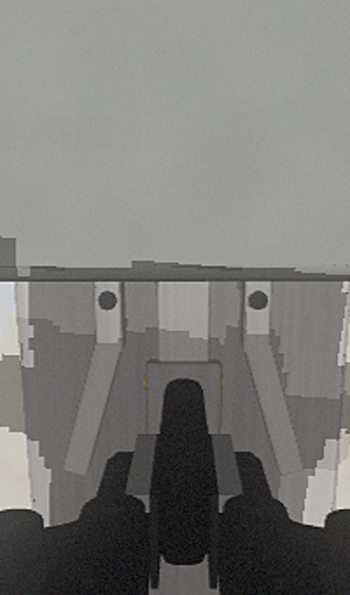

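View pics/s24c.png

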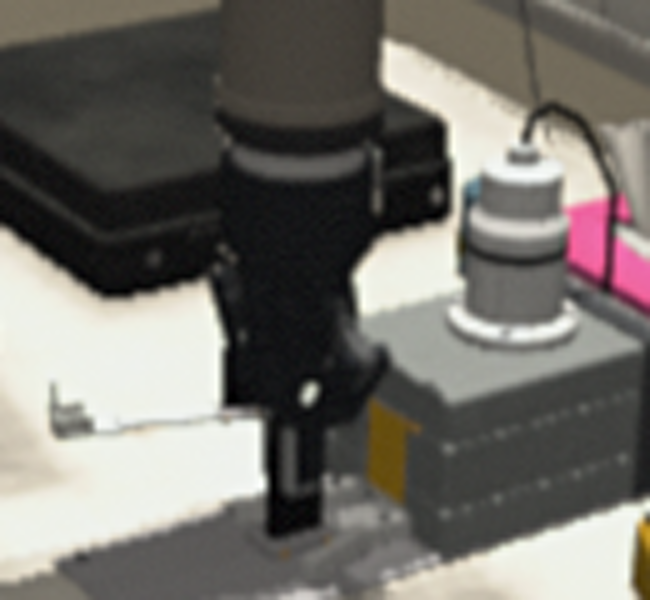

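Call:
send_rows(
  rows="-0.0005 0 0 0 0 0;0 0 0 0 0 0;0 0 0 0 0 0;0 0 0 0 0 0;0 0 0 0 0 0",
  grip=0.036,
)

```text
clock: 29.05
tcp_pos: [0.5875, -0.0496, 0.0045]
orientation: [-0.081, 2.183, -2.183]
contact_force: [0.1, 0.7, -0.6]
grip_width: 0.0359
```

```bash
python3 - <<'E'
from h import *
from bench import r
o=st(r);d=look(r,"wrist",tag=25)
crop(d["wrist"],170,140,370,340,3.5,"pics/w25c.png")
h=.0745;u=np.array([np.cos(h),np.sin(h),0]);n=np.array([-u[1],u[0],0])
w=d["wrist"];print(proj(w,np.array([.5864,-.0499,0])+.02*u+[0,0,.009]))
crop(pickle.load(open("f24.pkl","rb"))["wrist"],170,140,370,340,3.5,"pics/w24d.png")
E
```

```text
t 29.05 tcp [ 0.5875 -0.0496  0.0045] head 0.0742 y [ 5.e-04  0.e+00 -1.e+00] F [ 0.14  0.68 -0.63] Mo [-0.01  0.02  0.  ] g 0.0359 q [-0.01  0.58 -0.01  1.9   0.01  0.66 -1.53]
[[273.77953122 208.21606666]]
```

View pics/w25c.png

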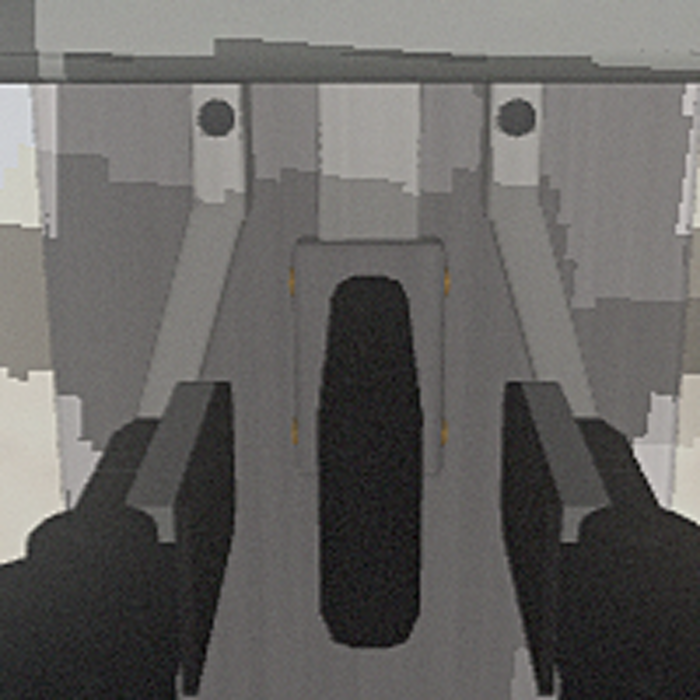

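View pics/w24d.png

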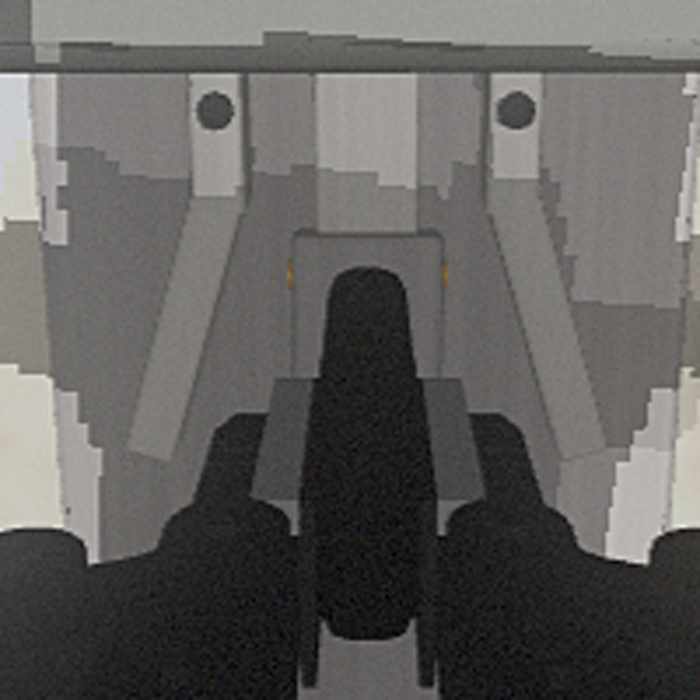

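Call:
send_rows(
  rows="0 0 0.01 0 0 0;0 0 0.025 0 0 0;0 0 0.03 0 0 0;0 0 0.03 0 0 0;-0.02 0 0.02 0 0 0;-0.03 0 0 0 0 0;-0.03 0 0 0 0 0;-0.03 0 0 0 0 0;0 0 0 0 0 0;0 0 0 0 0 0;0 0 0 0 0 0",
)

```text
clock: 30.2
tcp_pos: [0.4786, -0.0495, 0.1201]
orientation: [-0.079, 2.183, -2.183]
contact_force: [0.4, -0.2, -0.0]
grip_width: 0.0359
```

```bash
python3 - <<'E'
from h import *
from bench import r
w=pickle.load(open("f25.pkl","rb"))["wrist"]
q=pix2w(w,170+370/3.5-.5,140+241/3.5-.5,.009);print("foot front",q)
rr=R.from_rotvec([0,0,-.075]).apply(q-[.6416,-.0462,0]);print("origin in castle x",rr[0]+.115,rr[1])
o=st(r);d=look(r,"wrist","side","top",tag=26)
crop(d["side"],160,140,350,260,4,"pics/s26c.png")
E
```

```text
foot front [ 0.60632287 -0.04920699  0.009     ]
origin in castle x 0.07959673242740187 -0.0003552303709577125
t 30.2 tcp [ 0.4786 -0.0495  0.1201] head 0.0743 y [ 2.e-03  1.e-04 -1.e+00] F [ 0.35 -0.24 -0.03] Mo [ 0.02 -0.01 -0.01] g 0.0359 q [-0.01  0.25 -0.02  2.08  0.01  0.8  -1.53]
```

View pics/s26c.png

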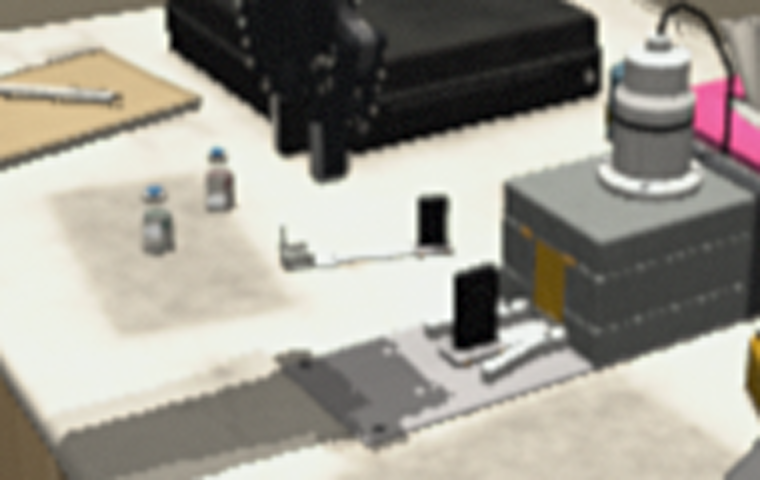

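View pics/wrist26.png

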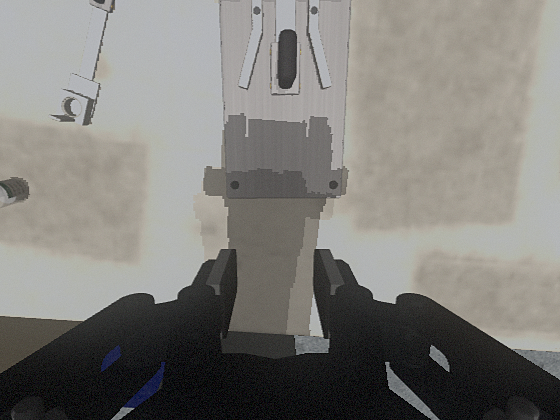

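View pics/top26.png

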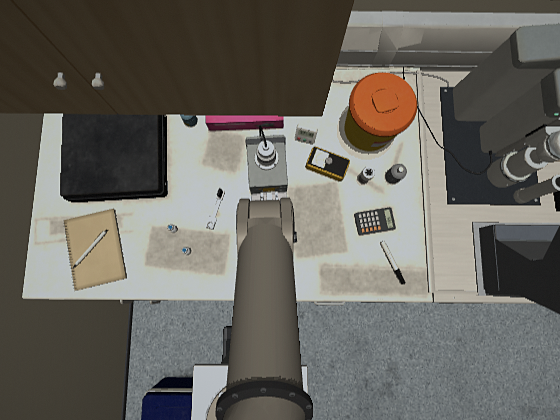

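```bash
python3 - <<'E'
from bench import r
print(r.hand_in())
E
```

```text
the job is handed in; nothing more can be done
None
```

The yellow-capped vial is standing in the cup of the larger slide. That slide is in the castle against a rigid stop, with the shutter closed behind it. I handed the job in at about 30 s on the robot clock.

**What I did:** I set the empty slide down between the guide rails first. Then I stood the vial in its cup, re-gripped the slide and pushed it in through the shutter, which took about 5 N. Near the end I went in 0.5 mm steps. The slide stopped moving while the push rose from 4 to 8 to 11 N, under the 15 N limit. I eased off, let go and backed the arm clear.

**Last checks:**
- **Depth:** the slide's origin measures about 80 mm past the mouth, inside the 77–93 mm range. It was centred to about 0.4 mm and did not shift when I let go.
- **Shutter and bystanders:** the side view shows the shutter closed. The other objects stand where they were in the camera views.
- **Not seen directly:** the seat switch and the vial inside the castle are hidden. The vial was last seen upright as it went in through the shutter. "Home" rests on the rigid stop I felt and the measured depth.

**What disagreed:** the fingertips sit about 33 mm further back than the reported tool position implies. My first grasp therefore closed on air above the grip; I corrected the height from the pictures and nothing was disturbed.

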